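# Crank down and lock the mill's jar clamp

### The arm

A 7-joint arm with a two-finger parallel gripper is mounted at the origin on the work surface. World frame = base frame: x ahead of the robot, y to its left, z up, the work surface at z = 0. Lengths are in m, angles in rad, forces in N, time in s.
With the tool pointing down it reaches from about 0.425 to 1.025 m from the base axis. Payload 9.4 kg.
Tool frame: the origin (TCP) lies at the very end of the fingers, on their centre line; the grasp point (between the pads) lies r.grasp_offset behind it (r.grasp_offset is the distance from the TCP to the grasp point, in m); z points along the fingers, y is the line along which they close (so a half turn about z gives the same grasp; the last joint's range is limited). The gripper opens to 93 mm and grips with 3 to 60 N. Pads are 15 mm wide; open, the fingers measure 128 mm over their backs; the gripper's body (75 mm by 188 mm) begins 65 mm behind the grasp point.
Start: joints at [-1.422, 0.599, -0.003, 1.599, 0.002, 0.943, -0.08], TCP at [0.162, 0.707, 0.219] pointing down, gripper open.
Joint ranges: [-2.57, 2.57], [-0.35, 1.97], [-1.29, 1.29], [0.11, 2.56], [-1.05, 4.19], [0.11, 1.86], [-2.63, 2.63]. Speed limits (rad/s): [2.22, 2.22, 3.01, 3.01, 3.14, 3.14, 3.14].

### API

Orientations are given as a 3x3 rotation matrix whose columns are the frame's x, y, z axes.
In Python, from station import monitor, vision, sign_off, spot_in, trace, pinpoint, r gives the robot as it stands.
- The arm moves only by the tool move_arm, never from a script. Its argument "series" is a list of rows, each a list of 3 entries, a list of its own where there are three numbers: the shift along the tool's x, y, z in m, then the turn, a rotation vector about the tool's x, y, z in rad, then the opening, from 0 (shut) to 1 (fully open). A call has 1 to 5 rows; each row shifts and turns the commanded pose from where the row before left it, along the tool's axes as they then stand; what a row does not reach is not made up. A row lasts 1/10 s, in which the tool goes at most 50 mm and 8.59 degrees, less where a joint would pass 70% of its speed; a pose out of reach is approached as far as the arm can. A call with a gripper value outside its range is refused whole. The fingers move at their own pace and stop on an object; the grip force is fixed at half the most. Time passes only in rows, so rows that do not move let the fingers close. It gives the time, the measured TCP pose, the force, the opening and the grip force at its end, in the units of the state.
- monitor.observe(): the state, without advancing time (a new reading comes with each control period).
- vision.read_camera(name): name is "scene" or "top" or "wrist"; returns a dict with "color" (400x640x3 uint8, red, green, blue), "K" (3x3 intrinsics, pixels), "rvec" (rotation vector, rad) and "tvec" (3), from world to camera coordinates, as OpenCV has them; the wrist camera has in their place "mount" (4x4, takes a point from camera to tool coordinates, whose origin is the TCP and whose axes are the flange's). Camera axes: x right, y down, z forward; pixel columns grow to the right and rows downward; lengths in m; the calibration is good to about 2 mm. A picture is of the moment at which its call begins: read the wrist's pose just before it. There is no depth.
- sign_off(): hands the job in; it is judged then, once.
Trained networks look in the newest picture that a camera, given by its name, has taken for a name from the list of things; names that differ only in an ending like _2 or _b are one class to them, and where a whole thing is asked for, a point or a joint stands for the part that bears it (a point fixed in the world has none). Each returns a list of dicts, best first, with "conf" (0 to 1); they miss things now and then, are a little off and sometimes report something else, mostly with a low value. They report only what shows in the picture. A call takes as long as a camera call. They do not tell look-alikes from the thing itself.
- spot_in(name, camera): "pixel" ([column, row] in pixels, amid what is visible of it).
- trace(name, camera): "pixels" (400x640 bool, what is visible of it) and "pixel" ([column, row] in pixels, amid what is visible of it).
- pinpoint(name, camera): "pixel" ([column, row] in pixels: a listed point, or the origin of a listed thing).
The state is a dict: "t": time; "qpos": joint angles; "dq": joint speeds; "joint_torque": joint torques, N m; "tcp_pos": TCP position; "ee_rot": TCP orientation; "force": force on the tool from outside, world axes, zero at the start; "moment": the same for the moment, N m; "opening": finger opening in m; "grip_force": force on a finger pad.
Only numpy, scipy, OpenCV 4.12 (cv2) and the standard library are available. Lean on these libraries where they do the work, as an engineer would, in place of code of your own. Each camera call takes 0.05 s, during which the arm holds its last target. There are 200 camera calls.

### The job

Fit the loose crank onto the square drive of the mill's jar clamp, fully home, and wind it clockwise until the pressure pad is tight on the jar lid. Then take the crank off and lay it flat on the bench, knob up, and tip the thrown-back pawl over so that it lies on the toothed wheel and the clamp cannot work loose. Leave the beaker, flasks and bottle standing where they are.

Things in the scene. Friction and masses are not known exactly. Their poses are not given: they have to be found in the camera images.
- crank_boss (a point): Loose steel crank, 0.38 kg, lying flat, knob up: a 32 x 32 x 34 mm square boss with a 17.6 mm square hole right through it, a flat arm 20 mm wide and 12 mm thick flush with the boss's underside, and a black knob. This point: centre of the boss, half-way up, 17 mm above the underside. x: along the arm to the knob; y: across two flat sides of the boss; z: up the hole.
- crank_mouth (a point): Centre of the crank's underside, at the lower mouth of its square hole (17 mm below crank_boss); same axes.
- knob_centre (a point): Middle of the crank's knob, a black grip 23 mm in diameter and 60 mm tall that spins freely on its pin; 70 mm along x from the hole's axis, 44 mm above the crank's underside.
- square_seat (a point): Upright square drive on top of the mill's jar clamp: 16 mm across flats, 26 mm tall, top 4 mm chamfered. This point: centre of the round collar (30 mm diameter, 30 mm above the toothed wheel) that the seated crank's underside rests on. x and y: normal to the flats, turning with the drive; z: up. Its height does not change. The swept circle of the crank is clear at this height.
- spindle (a joint): Turn of the square drive and its toothed wheel (rad, grows clockwise from above, may start anywhere from 0 to 1.5). Each turn lowers the pad 7 mm. It takes about 0.1 N m to turn, stays where it is left, and stiffens once the pad meets the lid (about 1.5 N m for each further radian); tight is reached with 6 N or more across the knob.
- ram: Ram and round steel pressure pad (60 mm diameter) below the clamp beam; it moves straight down, turning with the drive; origin: on its axis, 146 mm above which lies the pad's underside.
- pad_face (a point): Centre of the pad's underside, 10 to 17 mm above the lid at the start.
- jar: Steel grinding jar 104 mm in diameter, held in the nest under the pad; it cannot be moved. Origin: centre of its underside.
- lid_top (a point): Centre of the jar lid's top, which the pad must press on; its height varies by 5 mm.
- pawl (a joint): Steel pawl 12 mm wide, 10 mm thick, 46 mm long, hinged on a level pin beside the toothed wheel, 82 mm from the wheel's axis. 0: thrown back, leaning outward (away from the wheel) 40 degrees above level. 1.0: past upright it falls by its own weight towards the wheel; 2.3 to 2.5: dropped on the teeth. It needs under 1 N at its tip; the wheel can still be wound clockwise under the dropped pawl, not back.
- pawl_tip (a point): Free end of the pawl, 46 mm from its pin (29 mm above the pin when thrown back).
- pawl_pin (a point): Middle of the pawl's hinge pin. Its y axis points outward, away from the wheel; x: along the pin; z: up. The bracket cheeks reach 9 mm above the pin, the wheel's teeth lie below it; the pin is 17 mm above the clamp beam and 19 mm below the crank's seat.
- beaker: Glass beaker 72 mm in diameter, 88 mm tall; leave it. Origin: centre of its underside.
- flask_tall: Amber flask 62 mm in diameter, 179 mm tall; leave it. Origin: centre of its underside.
- flask_short: Amber flask 50 mm in diameter, 149 mm tall; leave it. Origin: centre of its underside.
- water_bottle: Bottle 64 mm in diameter, 200 mm tall; leave it. Origin: centre of its underside.
There are look-alikes about, which are no part of the job. Leave any red look-alike of the part that bears crank_boss alone.

How it is judged:
On the way, in this order (a step that is already met when the one before it is completed fails the run):
1. the crank sits fully home on the square drive (horizontal distance between crank_mouth and square_seat below 0.004 m and z of crank_mouth in the frame of square_seat below 0.005 m and angle between crank_mouth's own z axis and vertical below 0.1 rad), for 0.2 s.
2. with the crank still on the square, the pad presses on the jar lid (horizontal distance between crank_mouth and square_seat below 0.006 m and z of crank_mouth in the frame of square_seat below 0.012 m and contact force between ram and jar above 40 N), for 0.2 s.
At the end, for the whole second after the job is handed in: the pad presses on the jar lid with more than 40 N; the pawl lies on the toothed wheel (joint above 2.25 rad); the crank is off the drive, flat on the bench knob up (boss centre below 30 mm, tilt under 0.12 rad); no glassware or bottle was knocked over or pushed over 50 mm (contact force between ram and jar above 40 N and value of joint pawl above 2.25 rad and height (world z) of crank_boss below 0.03 m and angle between crank_boss's own z axis and vertical below 0.12 rad); the robot touches nothing.
It fails at once if glassware or bottle knocked over or pushed more than 50 mm (distance of any of flask_tall, flask_short, beaker, water_bottle from where it was at the start of the episode above 0.05 m or angle between any of flask_tall, flask_short, beaker, water_bottle's own z axis and vertical above 0.5 rad).
It also fails if it takes over 72 s, if anything falls off the work surface, if the arm or the gripper's body presses on something with over 40 N, if the wrist force passes 120 N, or if a joint passes its speed limit or range.

## Working session

There is one attempt and no reset: what is moved stays moved. The work goes in short steps, Python scripts to look and compute and a tool call to move; the robot and the scene stay as the last step left them, time stands still between calls to the robot, and variables do not carry over. Pictures are saved under pics/ and viewed, at most 12 in all, crops included, and the job is handed in when it is done.

Besides the shell and the picture viewer there is one more tool, called after "Call:" by a JSON object that holds its "method" and its "body", one argument or row to a line. move_arm: Moves the arm, as the interface text tells. Its arguments: {"type":"object","properties":{"series":{"type":"array"}},"required":["series"]}

```bash
ls; mkdir -p pics; cat > h.py <<'E'
import numpy as np, cv2
from station import monitor, vision, sign_off, spot_in, trace, pinpoint, r
def cam(n):
    s=monitor.observe(); c=vision.read_camera(n)
    if n=="wrist":
        T=np.eye(4);T[:3,:3]=s["ee_rot"];T[:3,3]=s["tcp_pos"]
        M=T@np.array(c["mount"]); R=M[:3,:3].T; t=-R@M[:3,3]
    else:
        R=cv2.Rodrigues(np.array(c["rvec"],float))[0]; t=np.array(c["tvec"],float).ravel()
    return c["color"],np.array(c["K"]),R,t
def ray(p,K,R,t):
    d=R.T@np.linalg.inv(K)@np.array([p[0],p[1],1.]); return -R.T@t,d/np.linalg.norm(d)
def atz(p,z,K,R,t):
    o,d=ray(p,K,R,t); return o+d*(z-o[2])/d[2]
def tri(obs):
    A=np.zeros((3,3));b=np.zeros(3)
    for p,K,R,t in obs:
        o,d=ray(p,K,R,t);P=np.eye(3)-np.outer(d,d);A+=P;b+=P@o
    x=np.linalg.solve(A,b)
    return x,[np.linalg.norm((np.eye(3)-np.outer(ray(*q)[1],ray(*q)[1]))@(x-ray(*q)[0])) for q in obs]
def proj(X,K,R,t):
    q=K@(R@np.asarray(X,float)+t); return q[:2]/q[2]
E
python3 - <<'E'
from h import *
print(r.grasp_offset)
names="crank_boss crank_mouth knob_centre square_seat pawl_tip pawl_pin pad_face lid_top beaker flask_tall flask_short water_bottle".split()
D={}
for n in("scene","top"):
    im,K,R,t=cam(n); cv2.imwrite(f"pics/{n}.png",im[:,:,::-1]); D[n]=(K,R,t)
    for m in names:
        D[n,m]=[(np.round(d["pixel"],1),round(d["conf"],2)) for d in pinpoint(m,n)][:3]
        print(n,m,[(a.tolist(),b) for a,b in D[n,m]])
for m in names:
    if D["scene",m] and D["top",m]:
        x,e=tri([(D[n,m][0][0],*D[n]) for n in("scene","top")]);print(m,x.round(4),np.round(e,4))
E
```

```text
pics
0.0188
scene crank_boss [([189.2, 245.2], 0.9), ([151.7, 277.6], 0.8), ([172.5, 218.9], 0.78)]
scene crank_mouth [([179.1, 228.6], 0.97), ([231.1, 209.7], 0.64), ([191.7, 249.0], 0.61)]
scene knob_centre [([253.6, 196.3], 0.88), ([129.5, 261.6], 0.87), ([200.6, 248.4], 0.78)]
scene square_seat [([333.6, 178.0], 0.6)]
scene pawl_tip [([386.2, 171.7], 0.69), ([189.7, 248.8], 0.69)]
scene pawl_pin [([367.6, 181.1], 0.95), ([333.3, 202.5], 0.29)]
scene pad_face [([333.5, 203.4], 0.41)]
scene lid_top [([337.2, 208.2], 0.64)]
scene beaker [([429.8, 209.7], 0.62)]
scene flask_tall [([459.9, 249.1], 0.58), ([332.1, 204.7], 0.25)]
scene flask_short [([440.2, 271.3], 0.66), ([194.3, 299.9], 0.34)]
scene water_bottle [([192.1, 301.6], 0.88)]
top crank_boss [([392.8, 290.1], 0.8), ([446.7, 272.6], 0.67), ([434.2, 232.9], 0.66)]
top crank_mouth [([448.0, 272.1], 0.93), ([457.8, 196.2], 0.86), ([388.1, 288.4], 0.84)]
top knob_centre [([483.7, 206.0], 0.96), ([428.2, 270.1], 0.87), ([362.8, 286.3], 0.65)]
top square_seat [([291.4, 184.2], 0.88), ([182.5, 170.3], 0.23)]
top pawl_tip [([240.5, 172.1], 0.68), ([181.8, 169.6], 0.57)]
top pawl_pin [([258.8, 180.2], 0.72)]
top pad_face []
top lid_top [([292.3, 189.1], 0.73)]
top beaker [([175.4, 244.3], 0.7)]
top flask_tall [([183.2, 170.9], 0.59)]
top flask_short [([211.2, 154.0], 0.55)]
top water_bottle [([425.1, 158.4], 0.85)]
crank_boss [ 0.3372 -0.2924 -0.1084] [0.0569 0.0569]
crank_mouth [ 0.3794 -0.3656 -0.0027] [0.0047 0.0047]
knob_centre [ 0.5431 -0.2749  0.2241] [0.1272 0.1272]
square_seat [0.584  0.0356 0.2137] [0.0008 0.0008]
pawl_tip [0.6133 0.1538 0.2282] [0.0011 0.0011]
pawl_pin [0.5992 0.1144 0.201 ] [0.0008 0.0008]
lid_top [0.591  0.0403 0.1306] [0.0024 0.0024]
beaker [ 0.4771  0.3679 -0.009 ] [0.003 0.003]
flask_tall [0.6794 0.3474 0.0035] [0.0032 0.0032]
flask_short [ 0.7286  0.2704 -0.0109] [0.0001 0.0001]
water_bottle [ 0.6931 -0.327   0.0107] [0.0003 0.0003]
```

```bash
python3 -c "
import cv2,numpy as np
a=cv2.imread('pics/scene.png');b=cv2.imread('pics/top.png');v=cv2.resize(np.vstack([a,b]),(480,600),interpolation=cv2.INTER_AREA);cv2.imwrite('pics/both.png',v)"
```

```text
(no output)
```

View pics/scene.png

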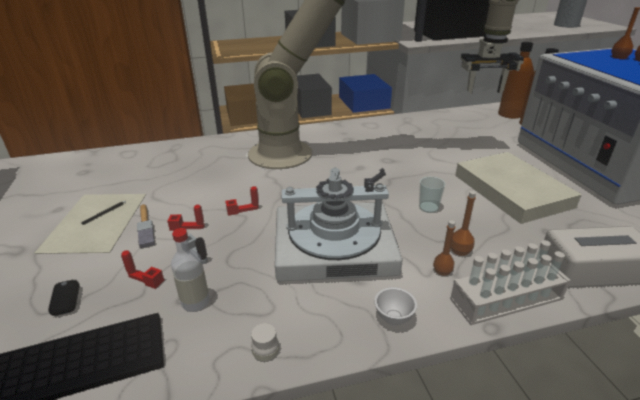

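View pics/top.png

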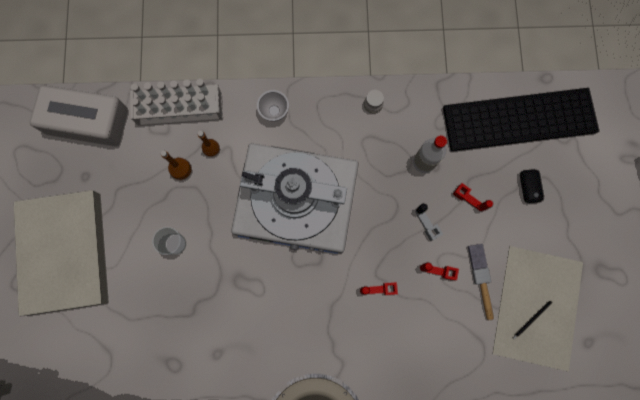

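The top view shows four crank-shaped parts: red ones at boss (460,192), (450,272) and (390,289), and one grey steel crank with boss about (433,233) and black knob about (422,208), beside the bottle at (430,155). The grey one fits the description, since the others are red look-alikes. I'll confirm it in a crop.

```bash
python3 - <<'E'
from h import *
im,K,R,t=cam("top")
a=cv2.resize(im[130:260,380:480],(400,520),interpolation=cv2.INTER_CUBIC);b=cv2.resize(im[140:240,225:325],(400,400),interpolation=cv2.INTER_CUBIC)
b=np.vstack([b,np.zeros((120,400,3),np.uint8)])
cv2.imwrite("pics/crop.png",np.hstack([a,b])[:,:,::-1])
for m,z in(("crank_boss",.017),("crank_mouth",0),("knob_centre",.044)):
    for d in pinpoint(m,"top"): print(m,np.round(d["pixel"],1),round(d["conf"],2),atz(d["pixel"],z,K,R,t).round(4))
E
```

```text
crank_boss [433.1 233.1] 0.97 [ 0.4835 -0.3329  0.017 ]
crank_boss [449.4 273.1] 0.89 [ 0.3757 -0.3688  0.017 ]
crank_boss [461.6 189.1] 0.87 [ 0.602  -0.4192  0.017 ]
crank_boss [391.6 289. ] 0.72 [ 0.3386 -0.2132  0.017 ]
crank_mouth [389.5 289.9] 0.89 [ 0.3366 -0.21    0.    ]
crank_mouth [458.  196.1] 0.88 [ 0.5861 -0.4128  0.    ]
crank_mouth [449.7 272.1] 0.8 [ 0.379  -0.3743  0.    ]
crank_mouth [430.2 233.3] 0.77 [ 0.4852 -0.329   0.    ]
knob_centre [420.3 209.4] 0.93 [ 0.5445 -0.297   0.044 ]
knob_centre [484.7 210.2] 0.93 [ 0.5375 -0.4681  0.044 ]
knob_centre [427.9 268.1] 0.91 [ 0.3891 -0.3067  0.044 ]
knob_centre [364.5 286.8] 0.69 [ 0.3459 -0.1396  0.044 ]
```

View pics/crop.png

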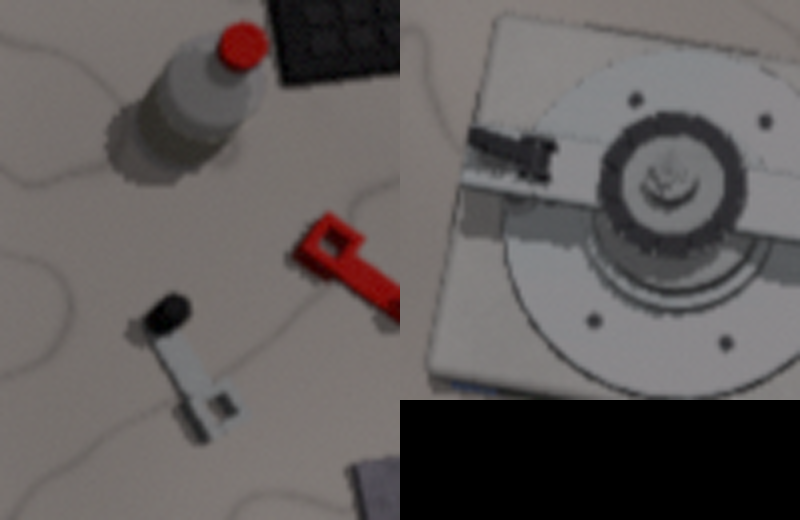

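The crop confirms it: the grey crank has its square hole at full-image pixel (434,232) and its knob at (422,208), which gives 30° for the arm. The pawl is thrown back at about (240,174), left of the wheel at (291,185). First I'll get the tool orientation.

```bash
cat >> h.py <<'E'
def go(P,yaw=None,s=None):
    "shift in tool axes to world P, and yaw change (about tool z) to bring tool y to heading yaw (mod pi)"
    s=s or monitor.observe(); Rt=np.array(s["ee_rot"]); p=np.array(s["tcp_pos"])
    print("t",round(s["t"],2),"tcp",p.round(4),"F",np.round(s["force"],1),"M",np.round(s["moment"],2),"open",round(s["opening"],4),"grip",round(s["grip_force"],1),"tilt",np.round(Rt[:2,2],4))
    if P is not None: print("shift",(Rt.T@(np.array(P)-p)).round(4))
    h=np.arctan2(Rt[1,1],Rt[0,1]); print("ytool heading deg",round(np.degrees(h),1),"q7",round(s["qpos"][6],3))
    if yaw is not None:
        d=-(np.radians(yaw)-h); d=(d+np.pi/2)%np.pi-np.pi/2; print("turn z",round(d,4))
E
python3 - <<'E'
from h import *
s=monitor.observe();print(np.round(s["ee_rot"],3),np.round(s["qpos"],3)); go((0.58,0.0,0.42),120)
print(np.round(vision.read_camera("wrist")["mount"],3))
E
```

```text
[[-0.975  0.224  0.   ]
 [ 0.224  0.975 -0.   ]
 [-0.    -0.    -1.   ]] [-1.422  0.599 -0.003  1.599  0.002  0.943 -0.08 ]
t 1.5 tcp [0.1623 0.7066 0.2186] F [-0.2  0.8  0.5] M [-0.04 -0.   -0.  ] open 0.0928 grip 0.0 tilt [ 0.0001 -0.    ]
shift [-0.5653 -0.5951 -0.2013]
ytool heading deg 77.1 q7 -0.08
turn z -0.7494
[[ 0.001 -0.967 -0.255  0.071]
 [ 1.     0.001  0.001 -0.001]
 [-0.    -0.255  0.967 -0.166]
 [ 0.     0.     0.     1.   ]]
```

Call:
{"method": "move_arm", "body": {
  "series": [
    [[-0.034,-0.034,-0.01],[0,0,0],1],
    [[-0.034,-0.034,-0.01],[0,0,0],1],
    [[-0.034,-0.034,-0.01],[0,0,0],1],
    [[-0.034,-0.034,-0.01],[0,0,0],1],
    [[-0.034,-0.034,-0.01],[0,0,0],1]
  ]
}}

```text
t: 2.05
tcp_pos: [0.2908, 0.5011, 0.2691]
ee_rot: [[-0.975, 0.224, 0.0], [0.224, 0.975, 0.0], [-0.0, 0.0, -1.0]]
force: [0.7, 0.4, 0.1]
opening: 0.0932
grip_force: 0.0
```

Call:
{"method": "move_arm", "body": {
  "series": [
    [[-0.034,-0.034,-0.01],[0,0,0],1],
    [[-0.034,-0.034,-0.01],[0,0,0],1],
    [[-0.034,-0.034,-0.01],[0,0,0],1],
    [[-0.034,-0.034,-0.01],[0,0,0],1],
    [[-0.034,-0.034,-0.01],[0,0,0],1]
  ]
}}

```text
t: 2.55
tcp_pos: [0.4183, 0.2973, 0.3194]
ee_rot: [[-0.975, 0.224, 0.001], [0.224, 0.975, 0.001], [-0.0, 0.001, -1.0]]
force: [1.1, 0.6, -0.3]
opening: 0.0929
grip_force: 0.0
```

Call:
{"method": "move_arm", "body": {
  "series": [
    [[-0.034,-0.034,-0.01],[0,0,0],1],
    [[-0.034,-0.034,-0.01],[0,0,0],1],
    [[-0.034,-0.034,-0.01],[0,0,0],1],
    [[-0.034,-0.034,-0.01],[0,0,0],1],
    [[-0.034,-0.034,0],[0,0,0],1]
  ]
}}

```text
t: 3.05
tcp_pos: [0.5465, 0.0936, 0.3604]
ee_rot: [[-0.975, 0.224, 0.003], [0.224, 0.975, 0.001], [-0.003, 0.002, -1.0]]
force: [0.2, 0.2, -0.4]
opening: 0.093
grip_force: 0.0
```

```bash
python3 - <<'E'
from h import *
go((0.584,0.036,0.35))
E
```

```text
t 3.05 tcp [0.5465 0.0936 0.3604] F [ 0.2  0.2 -0.4] M [ 0.03 -0.04  0.01] open 0.093 grip 0.0 tilt [0.0028 0.001 ]
shift [-0.0494 -0.0478  0.0104]
ytool heading deg 77.1 q7 1.141
```

Call:
{"method": "move_arm", "body": {
  "series": [
    [[-0.025,-0.024,0.01],[0,0,0],1],
    [[-0.025,-0.024,0],[0,0,0],1],
    [[0,0,0],[0,0,0],1]
  ]
}}

```text
t: 3.35
tcp_pos: [0.5849, 0.0325, 0.3485]
ee_rot: [[-0.973, 0.23, 0.001], [0.23, 0.973, -0.002], [-0.001, -0.002, -1.0]]
force: [-0.0, 0.1, 0.5]
opening: 0.0928
grip_force: 0.0
```

```bash
python3 - <<'E'
from h import *
go(None)
im,K,R,t=cam("wrist"); cv2.imwrite("pics/mill.png",im[:,:,::-1])
for m,z in(("square_seat",.215),("pawl_pin",.198),("pawl_tip",.226)):
    for d in pinpoint(m,"wrist")[:2]: print(m,np.round(d["pixel"],1),round(d["conf"],2),atz(d["pixel"],z,K,R,t).round(4))
for X in((.584,.0356,.215),(.599,.114,.2)): print(proj(X,K,R,t))
E
```

```text
t 3.35 tcp [0.5849 0.0325 0.3485] F [-0.   0.1  0.5] M [0.01 0.02 0.05] open 0.0928 grip 0.0 tilt [ 0.0008 -0.0022]
ytool heading deg 76.7 q7 1.273
square_seat [321.2 186. ] 0.83 [0.5838 0.0342 0.215 ]
pawl_pin [410.9 181.8] 0.77 [0.6024 0.1132 0.198 ]
pawl_tip [464.5 187. ] 0.67 [0.6092 0.1498 0.226 ]
[322.84744936 185.86867556]
[411.69310923 178.44719108]
```

View pics/mill.png

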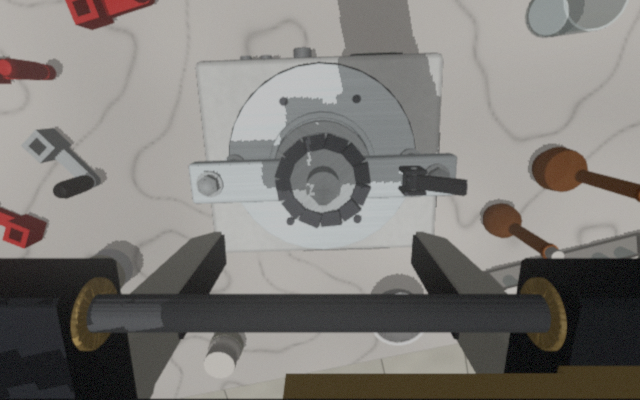

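The wrist view shows the toothed wheel at (322,180) with the square drive at its centre, and the pawl thrown back to the right from (410,181) to (465,187). I'll enlarge the drive to read its angle.

```bash
python3 - <<'E'
from h import *
im=cv2.imread("pics/mill.png")[150:214,282:362]
g=cv2.cvtColor(im,cv2.COLOR_BGR2GRAY); g=cv2.createCLAHE(4,(2,2)).apply(cv2.resize(g,(800,640),interpolation=cv2.INTER_CUBIC)[:600])
cv2.imwrite("pics/sq.png",g)
im,K,R,t=cam("wrist")
c=np.array([.584,.0345])
for z in(.215,.241): print(z,proj((*c,z),K,R,t),proj((c[0]+.008,c[1],z),K,R,t))
E
```

```text
0.215 [314.92583254 190.23800374] [316.99430137 198.98136843]
0.241 [314.66408685 198.0062    ] [316.9169799  207.46720724]
```

View pics/sq.png

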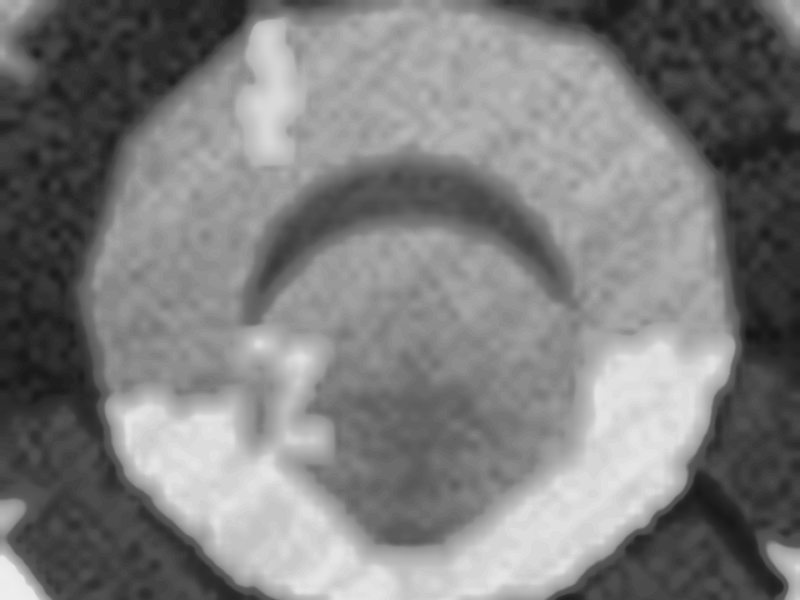

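Call:
{"method": "move_arm", "body": {
  "series": [
    [[-0.025,0.006,0.02],[0,0,0],1],
    [[-0.02,0.006,0.035],[0,0,0],1],
    [[0,0,0.035],[0,0,0],1],
    [[0,0,0],[0,0,0],1],
    [[0,0,0],[0,0,0],1]
  ]
}}

```text
t: 4.1
tcp_pos: [0.6293, 0.0399, 0.2592]
ee_rot: [[-0.975, 0.223, -0.001], [0.223, 0.975, 0.0], [0.001, -0.0, -1.0]]
force: [0.2, -0.3, 0.9]
opening: 0.0928
grip_force: 0.0
```

```bash
python3 - <<'E'
from h import *
go(None)
im,K,R,t=cam("wrist"); cv2.imwrite("pics/mill2.png",im[:,:,::-1]); np.savez("m2.npz",K=K,R=R,t=t); go(None)
for m,z in(("square_seat",.215),("pawl_pin",.198),("pawl_tip",.226)):
    for d in pinpoint(m,"wrist")[:2]: print(m,np.round(d["pixel"],1),round(d["conf"],2),atz(d["pixel"],z,K,R,t).round(4))
q=proj((.584,.035,.23),K,R,t).astype(int); print(q)
# rectify horizontal plane z=.241 : 8px/mm, 60x60mm
w=np.array([[.584+a,.035+b,.241] for a,b in((.03,.03),(.03,-.03),(-.03,-.03),(-.03,.03))])
src=np.array([proj(x,K,R,t) for x in w],np.float32)
H=cv2.getPerspectiveTransform(src,np.array([[0,0],[599,0],[599,599],[0,599]],np.float32))
g=cv2.warpPerspective(cv2.cvtColor(im,cv2.COLOR_RGB2GRAY),H,(600,600),flags=cv2.INTER_CUBIC)
g=cv2.medianBlur(g,5); cv2.imwrite("pics/sq2.png",cv2.createCLAHE(4,(3,3)).apply(g))
E
```

```text
t 4.1 tcp [0.6293 0.0399 0.2592] F [ 0.2 -0.3  0.9] M [ 0.02 -0.05 -0.04] open 0.0928 grip 0.0 tilt [-0.0009  0.    ]
ytool heading deg 77.1 q7 1.312
t 4.15 tcp [0.63   0.0397 0.2603] F [ 0.4 -1.1  0.6] M [-0.03 -0.08  0.01] open 0.0932 grip 0.0 tilt [0.0013 0.0003]
ytool heading deg 77.1 q7 1.312
pawl_pin [424.8 147.8] 0.85 [0.602  0.1144 0.198 ]
pawl_tip [500.1 154.6] 0.58 [0.61   0.1474 0.226 ]
[292 154]
```

View pics/sq2.png

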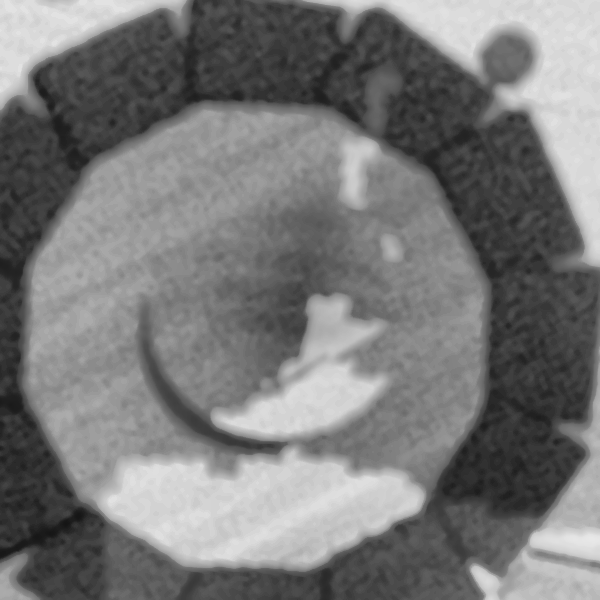

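```bash
python3 - <<'E'
from h import *
L=[]
for i in range(12):
    im,K,R,t=cam("wrist"); 
    w=np.array([[.584+a,.035+b,.235] for a,b in((.022,.022),(.022,-.022),(-.022,-.022),(-.022,.022))])
    src=np.array([proj(x,K,R,t) for x in w],np.float32) if i==0 else src
    H=cv2.getPerspectiveTransform(src,np.array([[0,0],[599,0],[599,599],[0,599]],np.float32))
    L.append(cv2.warpPerspective(im.astype(np.float32).mean(2),H,(600,600),flags=cv2.INTER_CUBIC))
go(None)
for z in(.215,.235,.241): print(z,cv2.perspectiveTransform(np.array([[proj((.584,.035,z),K,R,t)]],np.float32),H))
g=np.mean(L,0); lo,hi=np.percentile(g[100:430,100:450],[1,80]); print(lo,hi)
cv2.imwrite("pics/sq3.png",np.clip((g-lo)/(hi-lo)*255,0,255).astype(np.uint8))
E
```

```text
t 4.9 tcp [0.6297 0.039  0.2586] F [ 0.4 -0.2 -0.7] M [-0.03  0.01 -0.01] open 0.0926 grip 0.0 tilt [-0.0001 -0.    ]
ytool heading deg 77.1 q7 1.312
0.215 [[[273.3972  317.57053]]]
0.235 [[[298.10114 286.75632]]]
0.241 [[[306.5641  276.20007]]]
92.7120957183838 122.46111297607422
```

View pics/sq3.png

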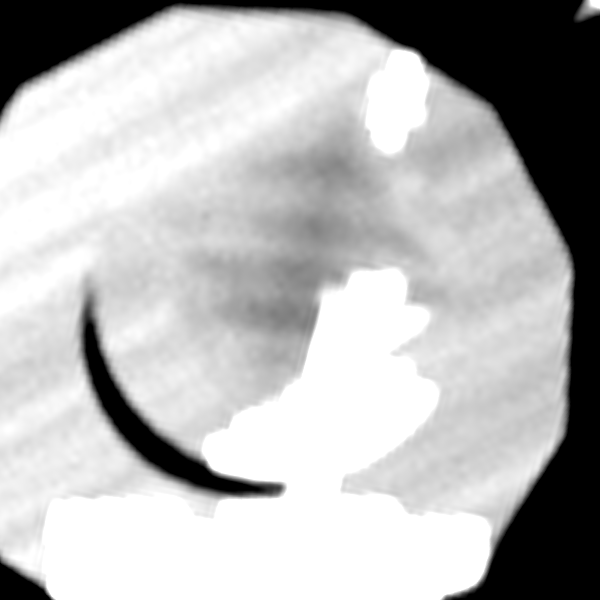

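Call:
{"method": "move_arm", "body": {
  "series": [
    [[0.02,-0.005,-0.045],[0,0,0],1],
    [[0.02,0,-0.045],[0,0,0],1],
    [[0,0,0],[0,0,0],1],
    [[0,0,0],[0,0,0],1],
    [[0,0,0],[0,0,0],1]
  ]
}}

```text
t: 5.4
tcp_pos: [0.5894, 0.0432, 0.3476]
ee_rot: [[-0.975, 0.224, -0.001], [0.224, 0.975, -0.0], [0.001, -0.0, -1.0]]
force: [-1.2, -0.1, -1.1]
opening: 0.093
grip_force: 0.0
```

```bash
cat >> h.py <<'E'
def plan(P,dz,n,s=None):
    "n rows: straight to world P while turning dz about tool z in total"
    s=monitor.observe(); Rt=np.array(s["ee_rot"]); d=(np.array(P)-s["tcp_pos"])/n; print("step",np.linalg.norm(d).round(4),"rad",dz/n)
    for i in range(n):
        print((Rt.T@d).round(4).tolist()); Rt=Rt@cv2.Rodrigues(np.array([0,0,dz/n]))[0]
E
python3 - <<'E'
from h import *
go(None)
for i in range(4):
    im,K,R,t=cam("wrist")
    for m,z in(("square_seat",.216),("pawl_pin",.198),("pawl_tip",.226)):
        for d in pinpoint(m,"wrist")[:1]: print(m,np.round(d["pixel"],1),round(d["conf"],2),atz(d["pixel"],z,K,R,t).round(4))
plan((.484,-.332,.2),2.39,16)
E
```

```text
t 5.4 tcp [0.5894 0.0432 0.3476] F [-1.2 -0.1 -1.1] M [ 0.   -0.01 -0.03] open 0.093 grip 0.0 tilt [-0.0012 -0.0002]
ytool heading deg 77.1 q7 1.266
square_seat [308.7 185.4] 0.88 [0.5847 0.035  0.216 ]
pawl_pin [399.6 179.4] 0.82 [0.6015 0.1146 0.198 ]
pawl_tip [451.4 188.5] 0.65 [0.6114 0.15   0.226 ]
square_seat [308.8 186.2] 0.7 [0.5854 0.0347 0.216 ]
pawl_pin [402.3 180. ] 0.73 [0.6025 0.1166 0.198 ]
pawl_tip [449.9 188.4] 0.73 [0.611  0.1485 0.226 ]
square_seat [309.4 186.2] 0.57 [0.586  0.0352 0.216 ]
pawl_pin [396.9 176. ] 0.71 [0.5983 0.1127 0.198 ]
pawl_tip [448.8 185.8] 0.89 [0.6092 0.1482 0.226 ]
square_seat [306.8 184.3] 0.84 [0.584  0.0335 0.216 ]
pawl_pin [400.5 177.2] 0.62 [0.6003 0.1159 0.198 ]
pawl_tip [451.5 185.3] 0.98 [0.6094 0.1507 0.226 ]
step 0.0261 rad 0.149375
[0.0012, -0.0243, 0.0093]
[-0.0024, -0.0242, 0.0093]
[-0.006, -0.0236, 0.0093]
[-0.0095, -0.0224, 0.0093]
[-0.0127, -0.0208, 0.0093]
[-0.0157, -0.0187, 0.0093]
[-0.0183, -0.0161, 0.0093]
[-0.0205, -0.0132, 0.0093]
[-0.0222, -0.01, 0.0093]
[-0.0234, -0.0066, 0.0093]
[-0.0242, -0.0031, 0.0093]
[-0.0243, 0.0006, 0.0093]
[-0.024, 0.0042, 0.0093]
[-0.0231, 0.0077, 0.0093]
[-0.0217, 0.0111, 0.0093]
[-0.0198, 0.0142, 0.0093]
```

Call:
{"method": "move_arm", "body": {
  "series": [
    [[0.001,-0.024,0.009],[0,0,0.149],1],
    [[-0.002,-0.024,0.009],[0,0,0.149],1],
    [[-0.006,-0.024,0.009],[0,0,0.149],1],
    [[-0.009,-0.022,0.009],[0,0,0.149],1],
    [[-0.013,-0.021,0.009],[0,0,0.149],1]
  ]
}}

```text
t: 6.7
tcp_pos: [0.556, -0.0743, 0.3035]
ee_rot: [[-0.56, 0.829, 0.0], [0.829, 0.56, 0.0], [-0.0, 0.0, -1.0]]
force: [0.1, -0.4, -0.0]
opening: 0.0929
grip_force: 0.0
```

Call:
{"method": "move_arm", "body": {
  "series": [
    [[-0.016,-0.019,0.009],[0,0,0.149],1],
    [[-0.018,-0.016,0.009],[0,0,0.149],1],
    [[-0.02,-0.013,0.009],[0,0,0.149],1],
    [[-0.022,-0.01,0.009],[0,0,0.149],1],
    [[-0.023,-0.007,0.009],[0,0,0.149],1]
  ]
}}

```text
t: 7.2
tcp_pos: [0.5231, -0.1908, 0.2585]
ee_rot: [[0.15, 0.989, 0.001], [0.989, -0.15, -0.0], [0.0, 0.001, -1.0]]
force: [0.1, -1.3, 1.2]
opening: 0.0934
grip_force: 0.0
```

Call:
{"method": "move_arm", "body": {
  "series": [
    [[-0.024,-0.003,0.009],[0,0,0.149],1],
    [[-0.024,0.001,0.009],[0,0,0.149],1],
    [[-0.024,0.004,0.009],[0,0,0.149],1],
    [[-0.023,0.008,0.009],[0,0,0.149],1],
    [[-0.022,0.011,0.009],[0,0,0.149],1]
  ]
}}

```text
t: 7.7
tcp_pos: [0.4912, -0.308, 0.2134]
ee_rot: [[0.781, 0.625, 0.001], [0.625, -0.781, -0.0], [0.0, 0.0, -1.0]]
force: [1.3, 0.2, -0.0]
opening: 0.0928
grip_force: 0.0
```

Call:
{"method": "move_arm", "body": {
  "series": [
    [[-0.02,0.014,0.01],[0,0,0.149],1],
    [[0,0,0.04],[0,0,0],1],
    [[0,0,0],[0,0,0],1],
    [[0,0,0],[0,0,0],1]
  ]
}}

```text
t: 8.1
tcp_pos: [0.4843, -0.3303, 0.1637]
ee_rot: [[0.862, 0.508, -0.001], [0.508, -0.862, 0.001], [-0.001, -0.001, -1.0]]
force: [1.3, 0.6, 0.8]
opening: 0.0929
grip_force: 0.0
```

```bash
python3 - <<'E'
from h import *
go((.484,-.332,.1),-60)
for i in range(3):
    im,K,R,t=cam("wrist")
    for m,z in(("crank_boss",.017),("crank_mouth",0),("knob_centre",.044)):
        print(m,[(np.round(d["pixel"]).tolist(),round(d["conf"],2),atz(d["pixel"],z,K,R,t).round(4).tolist()) for d in pinpoint(m,"wrist") if np.linalg.norm(atz(d["pixel"],z,K,R,t)[:2]-[.5,-.32])<.06])
cv2.imwrite("pics/cr.png",im[:,:,::-1])
E
```

```text
t 8.1 tcp [ 0.4843 -0.3303  0.1637] F [1.3 0.6 0.8] M [-0.    0.08  0.02] open 0.0929 grip 0.0 tilt [-0.0013  0.0009]
shift [-0.0011  0.0014  0.0637]
ytool heading deg -59.5 q7 0.093
turn z 0.0088
crank_boss [([322.0, 183.0], 0.63, [0.4866, -0.3337, 0.017])]
crank_mouth [([322.0, 180.0], 0.71, [0.4855, -0.3336, 0.0])]
knob_centre [([324.0, 105.0], 0.68, [0.5456, -0.3001, 0.044])]
crank_boss [([318.0, 184.0], 0.65, [0.4849, -0.3319, 0.017])]
crank_mouth [([318.0, 182.0], 0.88, [0.4832, -0.3322, 0.0])]
knob_centre [([323.0, 107.0], 0.7, [0.545, -0.3008, 0.044])]
crank_boss [([319.0, 184.0], 0.62, [0.485, -0.3322, 0.017])]
crank_mouth [([320.0, 182.0], 0.75, [0.4834, -0.3336, 0.0])]
knob_centre [([324.0, 104.0], 0.82, [0.5465, -0.2998, 0.044])]
```

View pics/cr.png

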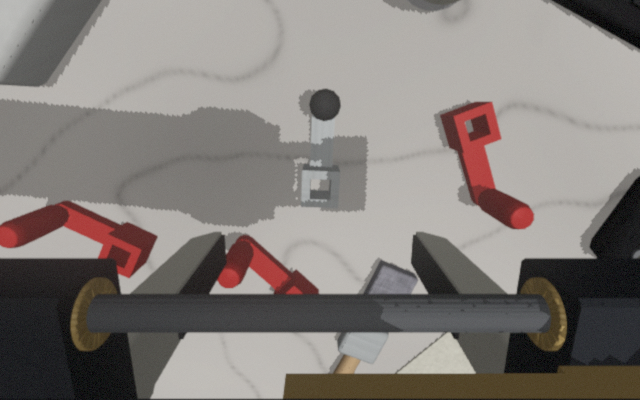

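The steel crank shows its boss at (320,183) and black knob at (324,104), centred under the gripper, with red look-alikes well to the sides. I'm descending to grip the boss.

Call:
{"method": "move_arm", "body": {
  "series": [
    [[-0.0006,0.0024,0.04],[0,0,0.04],0.6],
    [[0,0,0.045],[0,0,0],0.6],
    [[0,0,0.045],[0,0,0],0.6],
    [[0,0,0.027],[0,0,0],0.6],
    [[0,0,0],[0,0,0],0.6]
  ]
}}

```text
t: 9.2
tcp_pos: [0.4836, -0.3323, 0.0037]
ee_rot: [[0.882, 0.472, -0.004], [0.472, -0.882, 0.002], [-0.002, -0.004, -1.0]]
force: [-0.2, 0.1, -0.4]
opening: 0.0584
grip_force: 0.0
```

Call:
{"method": "move_arm", "body": {
  "series": [
    [[0,0,0],[0,0,0],0],
    [[0,0,0],[0,0,0],0],
    [[0,0,0],[0,0,0],0],
    [[0,0,0],[0,0,0],0],
    [[0,0,0],[0,0,0],0]
  ]
}}

```text
t: 9.7
tcp_pos: [0.4858, -0.3328, 0.008]
ee_rot: [[0.881, 0.473, 0.002], [0.473, -0.881, -0.0], [0.001, 0.001, -1.0]]
force: [-0.5, 2.0, 8.2]
opening: 0.032
grip_force: 30.0
```

Call:
{"method": "move_arm", "body": {
  "series": [
    [[0,0,-0.02],[0,0,0],0],
    [[0,0,-0.045],[0,0,0],0],
    [[0,0,-0.045],[0,0,0],0],
    [[0,0,-0.045],[0,0,0],0],
    [[0,0,-0.045],[0,0,0],0]
  ]
}}

```text
t: 10.2
tcp_pos: [0.4846, -0.3323, 0.2086]
ee_rot: [[0.881, 0.472, -0.001], [0.472, -0.881, 0.0], [-0.0, -0.001, -1.0]]
force: [0.8, -0.8, -4.7]
opening: 0.0321
grip_force: 30.0
```

Call:
{"method": "move_arm", "body": {
  "series": [
    [[0,0,-0.045],[0,0,0],0],
    [[0,0,-0.035],[0,0,0],0],
    [[0,0,0],[0,0,0],0],
    [[0,0,0],[0,0,0],0]
  ]
}}

```text
t: 10.6
tcp_pos: [0.4851, -0.3321, 0.2866]
ee_rot: [[0.881, 0.473, 0.001], [0.473, -0.881, 0.001], [0.001, -0.0, -1.0]]
force: [0.2, 0.6, -5.6]
opening: 0.0316
grip_force: 30.0
```

```bash
python3 - <<'E'
from h import *
go(None)
for i in range(4):
    im,K,R,t=cam("wrist"); s=monitor.observe(); z0=s["tcp_pos"][2]-.008; Rt=np.array(s["ee_rot"])
    for m,z in(("crank_boss",.017),("crank_mouth",0),("knob_centre",.044)):
        for d in pinpoint(m,"wrist"):
            x=Rt.T@(atz(d["pixel"],z0+z,K,R,t)-s["tcp_pos"])
            if abs(x[1])<.03 and abs(x[0])<.1: print(m,np.round(d["pixel"]),round(d["conf"],2),x.round(4))
im,K,R,t=cam("top"); z0=.29
for m,z in(("crank_boss",.017),("knob_centre",.044)):
        for d in pinpoint(m,"top"):
            x=Rt.T@(atz(d["pixel"],z0+z,K,R,t)-s["tcp_pos"]); print("top",m,np.round(d["pixel"]),round(d["conf"],2),x.round(4))
plan((.585,.0346,s["tcp_pos"][2]),-.05,9)
E
```

```text
t 10.6 tcp [ 0.4851 -0.3321  0.2866] F [ 0.2  0.6 -5.6] M [-0.04  0.24  0.  ] open 0.0316 grip 30.0 tilt [0.001  0.0007]
ytool heading deg -61.8 q7 -0.065
crank_boss [300. 252.] 0.79 [ 0.0013 -0.0076 -0.009 ]
crank_boss [319. 258.] 0.71 [-0.002   0.0017 -0.009 ]
crank_mouth [317. 247.] 0.84 [-0.0035  0.0004  0.008 ]
crank_mouth [304. 245.] 0.77 [-0.002  -0.0062  0.008 ]
knob_centre [320. 105.] 0.78 [ 0.0691  0.0016 -0.036 ]
crank_boss [302. 250.] 0.96 [ 0.0028 -0.0072 -0.009 ]
crank_boss [315. 108.] 0.67 [ 0.0679 -0.001  -0.0091]
crank_boss [319. 255.] 0.61 [ 0.0001  0.001  -0.009 ]
crank_mouth [316. 246.] 0.8 [-0.0025 -0.0008  0.008 ]
crank_mouth [307. 242.] 0.68 [-0.0003 -0.0055  0.008 ]
knob_centre [260. 216.] 0.77 [ 0.0281 -0.0218 -0.036 ]
knob_centre [317. 104.] 0.72 [ 0.0696 -0.0001 -0.0361]
crank_boss [300. 250.] 0.75 [ 0.0028 -0.0082 -0.009 ]
crank_boss [318. 255.] 0.56 [ 0.0004  0.0005 -0.009 ]
crank_mouth [319. 246.] 0.85 [-0.0025  0.001   0.008 ]
crank_mouth [304. 243.] 0.64 [-0.0008 -0.0068  0.008 ]
knob_centre [316. 104.] 0.65 [ 0.0694 -0.0003 -0.0361]
knob_centre [257. 216.] 0.63 [ 0.028  -0.0226 -0.036 ]
crank_boss [316. 255.] 0.73 [-0.     -0.0001 -0.009 ]
crank_boss [299. 251.] 0.65 [ 0.0023 -0.0083 -0.009 ]
crank_mouth [304. 244.] 0.84 [-0.0011 -0.0067  0.008 ]
crank_mouth [317. 246.] 0.67 [-0.0025  0.0003  0.008 ]
knob_centre [258. 216.] 0.97 [ 0.0281 -0.0222 -0.036 ]
knob_centre [317. 104.] 0.64 [ 0.0694  0.0002 -0.036 ]
top crank_boss [460. 191.] 0.45 [ 0.0489  0.0215 -0.0204]
top knob_centre [447. 186.] 0.7 [ 0.0697 -0.0061 -0.0474]
top knob_centre [258. 179.] 0.39 [ 0.2792 -0.342  -0.0475]
step 0.0423 rad -0.005555555555555556
[0.0291, -0.0308, 0.0]
[0.0292, -0.0306, 0.0]
[0.0294, -0.0304, 0.0]
[0.0296, -0.0303, 0.0]
[0.0297, -0.0301, 0.0]
[0.0299, -0.0299, 0.0]
[0.0301, -0.0298, 0.0]
[0.0302, -0.0296, 0.0]
[0.0304, -0.0294, 0.0]
```

Call:
{"method": "move_arm", "body": {
  "series": [
    [[0.029,-0.031,0],[0,0,-0.01],0],
    [[0.029,-0.031,0],[0,0,-0.01],0],
    [[0.029,-0.03,0],[0,0,-0.01],0],
    [[0.03,-0.03,0],[0,0,-0.01],0],
    [[0.03,-0.03,0],[0,0,-0.01],0]
  ]
}}

```text
t: 12.05
tcp_pos: [0.5392, -0.1268, 0.2868]
ee_rot: [[0.857, 0.516, 0.001], [0.516, -0.857, 0.0], [0.001, 0.0, -1.0]]
force: [0.6, 1.0, -4.0]
opening: 0.0316
grip_force: 30.0
```

Call:
{"method": "move_arm", "body": {
  "series": [
    [[0.03,-0.03,0],[0,0,0],0],
    [[0.03,-0.03,0],[0,0,0],0],
    [[0.03,-0.03,0],[0,0,0],0],
    [[0.025,-0.025,0],[0,0,0],0],
    [[0,0,0],[0,0,0],0]
  ]
}}

```text
t: 12.55
tcp_pos: [0.5793, 0.0359, 0.2857]
ee_rot: [[0.852, 0.523, -0.001], [0.523, -0.852, 0.001], [0.0, -0.002, -1.0]]
force: [0.1, 0.5, -4.8]
opening: 0.0316
grip_force: 30.0
```

```bash
python3 - <<'E'
from h import *
go((.5855,.035,.236))
im,K,R,t=cam("scene"); 
for m in("square_seat","crank_mouth","crank_boss","knob_centre","pawl_pin"):
    print(m,[(np.round(d["pixel"],1).tolist(),round(d["conf"],2)) for d in pinpoint(m,"scene")][:4])
for X in((.585,.035,.216),(.585,.035,.279),(.585,.035,.296),(.601,.115,.198)): print(proj(X,K,R,t))
E
```

```text
t 12.55 tcp [0.5793 0.0359 0.2857] F [ 0.1  0.5 -4.8] M [-0.13  0.18  0.01] open 0.0316 grip 30.0 tilt [-0.0008  0.0014]
shift [0.0048 0.0041 0.0497]
ytool heading deg -58.5 q7 -0.644
square_seat [([335.5, 178.6], 0.69)]
crank_mouth [([176.6, 228.1], 0.83), ([334.0, 156.1], 0.57)]
crank_boss [([172.6, 221.4], 0.9), ([335.9, 147.3], 0.85), ([153.0, 276.7], 0.83), ([230.4, 207.7], 0.74)]
knob_centre [([254.2, 195.4], 0.96), ([201.2, 216.9], 0.93), ([126.8, 260.3], 0.75), ([333.1, 177.8], 0.7)]
pawl_pin [([366.5, 180.8], 0.67)]
[333.84105495 177.37881487]
[334.13040414 153.50396515]
[334.21193678 146.77652445]
[367.68457049 182.54894949]
```

Call:
{"method": "move_arm", "body": {
  "series": [
    [[0.005,0.004,0],[0,0,0],0],
    [[0,0,0.02],[0,0,0],0],
    [[0,0,0.014],[0,0,0],0],
    [[0,0,0.006],[0,0,0],0],
    [[0,0,0],[0,0,0],0]
  ]
}}

```text
t: 13.35
tcp_pos: [0.5849, 0.0281, 0.2479]
ee_rot: [[0.857, 0.515, 0.001], [0.515, -0.857, 0.002], [0.001, -0.001, -1.0]]
force: [-5.8, 1.0, 14.2]
opening: 0.032
grip_force: 30.0
```

Call:
{"method": "move_arm", "body": {
  "series": [
    [[0,0,0.004],[0,0,0],0],
    [[0,0,0.003],[0,0,0],0],
    [[0,0,0],[0,0,0],0]
  ]
}}

```text
t: 13.65
tcp_pos: [0.5861, 0.0287, 0.2433]
ee_rot: [[0.857, 0.515, 0.004], [0.515, -0.857, 0.004], [0.005, -0.002, -1.0]]
force: [-9.6, 4.4, 35.7]
opening: 0.0315
grip_force: 30.0
```

```bash
python3 - <<'E'
from h import *
go((.5855,.035,.224))
E
```

```text
t 13.65 tcp [0.5861 0.0287 0.2433] F [-9.6  4.4 35.7] M [1.43 2.33 0.07] open 0.0315 grip 30.0 tilt [0.0038 0.0042]
shift [ 0.0026 -0.0057  0.0193]
ytool heading deg -59.0 q7 -0.587
```

Call:
{"method": "move_arm", "body": {
  "series": [
    [[0,0,-0.012],[0,0,0],0],
    [[0.0025,-0.0055,0],[0,0,0],0],
    [[0,0,0],[0,0,0],0],
    [[0,0,0],[0,0,0],0],
    [[0,0,0],[0,0,0],0]
  ]
}}

```text
t: 14.15
tcp_pos: [0.5835, 0.0346, 0.251]
ee_rot: [[0.857, 0.516, -0.001], [0.516, -0.857, -0.001], [-0.001, -0.0, -1.0]]
force: [-0.8, -1.0, -3.6]
opening: 0.0316
grip_force: 30.0
```

```bash
python3 - <<'E'
from h import *
go((.5855,.035,.224))
cam("wrist");s=monitor.observe(); z0=s["tcp_pos"][2]-.008; Rt=np.array(s["ee_rot"]); im,K,R,t=cam("wrist")
for m,z in(("crank_boss",.017),("crank_mouth",0),("knob_centre",.044)):
        for d in pinpoint(m,"wrist"):
            x=Rt.T@(atz(d["pixel"],z0+z,K,R,t)-s["tcp_pos"])
            if abs(x[1])<.03 and abs(x[0])<.1: print(m,np.round(d["pixel"]),round(d["conf"],2),x.round(4))
go((.5855,.035,.224))
E
```

```text
t 14.15 tcp [0.5835 0.0346 0.251 ] F [-0.8 -1.  -3.6] M [-0.09  0.26 -0.04] open 0.0316 grip 30.0 tilt [-0.001  -0.0005]
shift [0.002  0.0007 0.027 ]
ytool heading deg -59.0 q7 -0.61
crank_boss [318. 264.] 0.56 [-0.0045  0.0006 -0.009 ]
crank_mouth [319. 252.] 0.97 [-0.0056  0.0012  0.008 ]
knob_centre [315. 113.] 0.8 [ 0.0663 -0.0004 -0.0361]
t 14.4 tcp [0.5837 0.0345 0.2515] F [-0.2 -0.4 -4.8] M [-0.13  0.28 -0.01] open 0.0314 grip 30.0 tilt [-0.0002 -0.0002]
shift [0.0018 0.0005 0.0275]
ytool heading deg -59.0 q7 -0.61
```

Call:
{"method": "move_arm", "body": {
  "series": [
    [[0.005,0.0006,0],[0,0,0],0],
    [[0,0,0.004],[0,0,0],0],
    [[0,0,0.004],[0,0,0],0],
    [[0,0,0.002],[0,0,0],0],
    [[0,0,0],[0,0,0],0]
  ]
}}

```text
t: 14.9
tcp_pos: [0.5881, 0.0366, 0.2412]
ee_rot: [[0.857, 0.516, -0.001], [0.516, -0.857, -0.0], [-0.001, -0.0, -1.0]]
force: [0.7, -0.5, -3.7]
opening: 0.0317
grip_force: 30.0
```

```bash
python3 - <<'E'
from h import *
go((.5884,.0366,.224))
E
```

```text
t 14.9 tcp [0.5881 0.0366 0.2412] F [ 0.7 -0.5 -3.7] M [-0.12  0.19  0.04] open 0.0317 grip 30.0 tilt [-0.0007 -0.0001]
shift [0.0003 0.0002 0.0172]
ytool heading deg -59.0 q7 -0.601
```

Call:
{"method": "move_arm", "body": {
  "series": [
    [[0,0,0.004],[0,0,0],0],
    [[0,0,0.004],[0,0,0],0],
    [[0,0,0],[0,0,0],0]
  ]
}}

```text
t: 15.2
tcp_pos: [0.5881, 0.0367, 0.2331]
ee_rot: [[0.857, 0.516, -0.001], [0.516, -0.857, -0.0], [-0.001, -0.0, -1.0]]
force: [0.4, -0.7, -3.9]
opening: 0.0322
grip_force: 30.0
```

Call:
{"method": "move_arm", "body": {
  "series": [
    [[0,0,0.004],[0,0,0],0],
    [[0,0,0.003],[0,0,0],0],
    [[0,0,0],[0,0,0],0]
  ]
}}

```text
t: 15.5
tcp_pos: [0.5882, 0.0367, 0.2262]
ee_rot: [[0.857, 0.516, -0.001], [0.516, -0.857, -0.0], [-0.001, -0.0, -1.0]]
force: [0.0, 0.6, -5.0]
opening: 0.0321
grip_force: 30.0
```

```bash
python3 - <<'E'
from h import *
go((.5884,.0366,.224))
E
```

```text
t 15.5 tcp [0.5882 0.0367 0.2262] F [ 0.   0.6 -5. ] M [-0.08  0.22  0.03] open 0.0321 grip 30.0 tilt [-0.0006 -0.0001]
shift [0.0002 0.0002 0.0022]
ytool heading deg -59.0 q7 -0.584
```

Call:
{"method": "move_arm", "body": {
  "series": [
    [[0,0,0.003],[0,0,0],0],
    [[0,0,0.002],[0,0,0],0],
    [[0,0,0],[0,0,0],0]
  ]
}}

```text
t: 15.8
tcp_pos: [0.5883, 0.0367, 0.2214]
ee_rot: [[0.857, 0.516, -0.0], [0.516, -0.857, -0.0], [-0.0, -0.0, -1.0]]
force: [0.5, -0.4, -5.3]
opening: 0.0318
grip_force: 30.0
```

Call:
{"method": "move_arm", "body": {
  "series": [
    [[0,0,0.002],[0,0,0],0],
    [[0,0,0],[0,0,0],0]
  ]
}}

```text
t: 16.0
tcp_pos: [0.5883, 0.0367, 0.2195]
ee_rot: [[0.857, 0.516, -0.0], [0.516, -0.857, -0.0], [-0.0, 0.0, -1.0]]
force: [-0.1, 0.3, -5.6]
opening: 0.0319
grip_force: 30.0
```

```bash
python3 - <<'E'
from h import *
go((.5884,.0366,.224))
im,K,R,t=cam("scene"); cv2.imwrite("pics/s2.png",cv2.resize(im[110:230,270:400],None,fx=4,fy=4,interpolation=cv2.INTER_CUBIC)[:,:,::-1])
for m in("crank_mouth","crank_boss","knob_centre"):
    print(m,[(np.round(d["pixel"],1).tolist(),round(d["conf"],2)) for d in pinpoint(m,"scene") if abs(d["pixel"][0]-335)<30])
for X in((.585,.035,.216),(.585,.035,.233)): print(proj(X,K,R,t))
E
```

```text
t 16.0 tcp [0.5883 0.0367 0.2195] F [-0.1  0.3 -5.6] M [-0.04  0.15 -0.03] open 0.0319 grip 30.0 tilt [-0.0001 -0.    ]
shift [ 0.      0.0001 -0.0045]
ytool heading deg -59.0 q7 -0.576
crank_mouth [([335.5, 179.7], 0.65)]
crank_boss [([337.8, 173.2], 0.91)]
knob_centre [([336.6, 170.6], 0.72), ([357.0, 168.6], 0.67)]
[333.84105495 177.37881487]
[333.91721396 171.09476455]
```

Call:
{"method": "move_arm", "body": {
  "series": [
    [[0,0,0.002],[0,0,0],0],
    [[0,0,0.001],[0,0,0],0],
    [[0,0,0],[0,0,0],0]
  ]
}}

```text
t: 16.5
tcp_pos: [0.5891, 0.0369, 0.2182]
ee_rot: [[0.857, 0.516, 0.002], [0.516, -0.857, 0.002], [0.002, -0.001, -1.0]]
force: [-3.4, 2.8, 13.2]
opening: 0.0322
grip_force: 30.0
```

View pics/s2.png

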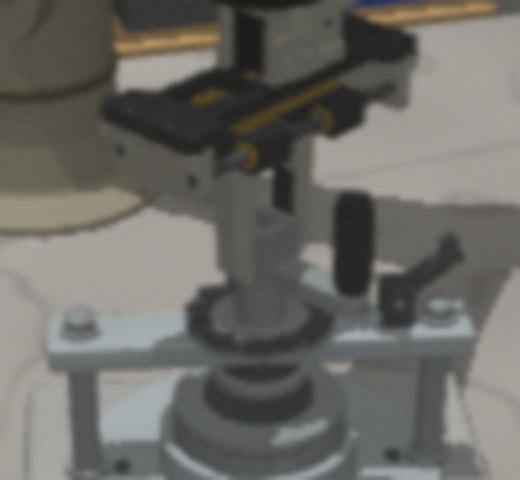

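The crank sits over the drive with its underside at the collar, arm low and knob upright at the right, and contact is felt. I'm releasing it and lifting.

Call:
{"method": "move_arm", "body": {
  "series": [
    [[0,0,0],[0,0,0],0.6],
    [[0,0,0],[0,0,0],0.6],
    [[0,0,0],[0,0,0],0.6],
    [[0,0,-0.03],[0,0,0],0.6],
    [[0,0,-0.045],[0,0,0],0.6]
  ]
}}

```text
t: 17.0
tcp_pos: [0.5871, 0.0368, 0.2906]
ee_rot: [[0.857, 0.515, -0.004], [0.515, -0.857, -0.001], [-0.005, -0.001, -1.0]]
force: [0.5, 0.0, 0.5]
opening: 0.0555
grip_force: 0.0
```

Call:
{"method": "move_arm", "body": {
  "series": [
    [[0,0,-0.045],[0,0,0],0.6],
    [[0,0,-0.01],[0,0,0],0.6],
    [[0,0,0],[0,0,0],0.6],
    [[0,0,0],[0,0,0],0.6]
  ]
}}

```text
t: 17.4
tcp_pos: [0.5878, 0.0371, 0.3455]
ee_rot: [[0.857, 0.516, -0.001], [0.516, -0.857, 0.0], [-0.001, -0.001, -1.0]]
force: [0.5, 0.5, -0.3]
opening: 0.0559
grip_force: 0.0
```

```bash
python3 - <<'E'
from h import *
go((.645,.0707,.31)); P={}
for n in("wrist","top","scene"):
  for i in range(2):
    im,K,R,t=cam(n)
    for m,z in(("crank_boss",.233),("crank_mouth",.216),("knob_centre",.26)):
        for d in pinpoint(m,n):
            x=atz(d["pixel"],z,K,R,t)
            if np.linalg.norm(x[:2]-[.61,.05])<.07: print(n,m,np.round(d["pixel"]),round(d["conf"],2),x.round(4)); P.setdefault(m,[]).append((d["pixel"],K,R,t))
for m in P: x,e=tri(P[m]);print(m,x.round(4),np.round(e,4))
E
```

```text
t 17.4 tcp [0.5878 0.0371 0.3455] F [ 0.5  0.5 -0.3] M [-0.11  0.17 -0.03] open 0.0559 grip 0.0 tilt [-0.0012  0.0002]
shift [0.0663 0.0007 0.0354]
ytool heading deg -58.9 q7 -0.707
wrist crank_boss [319. 194.] 0.9 [0.5876 0.0354 0.233 ]
wrist crank_mouth [319. 194.] 0.83 [0.5834 0.0335 0.216 ]
wrist crank_mouth [317. 187.] 0.55 [0.5877 0.0377 0.216 ]
wrist knob_centre [320. 104.] 0.72 [0.6474 0.0711 0.26  ]
wrist crank_boss [319. 196.] 0.56 [0.586  0.0345 0.233 ]
wrist crank_mouth [317. 193.] 0.77 [0.5837 0.0348 0.216 ]
wrist knob_centre [317. 107.] 0.76 [0.6449 0.0718 0.26  ]
top crank_boss [293. 183.] 0.71 [0.5835 0.031  0.233 ]
top crank_mouth [290. 184.] 0.56 [0.583  0.0393 0.216 ]
top crank_mouth [294. 182.] 0.18 [0.5892 0.0301 0.216 ]
top crank_boss [292. 182.] 0.62 [0.5852 0.0331 0.233 ]
top crank_mouth [293. 182.] 0.48 [0.5895 0.0326 0.216 ]
scene crank_boss [338. 173.] 0.83 [0.5953 0.0431 0.233 ]
scene crank_mouth [337. 180.] 0.87 [0.6007 0.0385 0.216 ]
scene knob_centre [358. 171.] 0.55 [0.6459 0.0716 0.26  ]
scene knob_centre [338. 172.] 0.53 [0.6397 0.0286 0.26  ]
scene crank_boss [337. 175.] 0.81 [0.6067 0.0367 0.233 ]
scene crank_mouth [335. 178.] 0.89 [0.5862 0.037  0.216 ]
scene knob_centre [356. 171.] 0.86 [0.6453 0.0679 0.26  ]
scene knob_centre [333. 174.] 0.63 [0.6423 0.0164 0.26  ]
crank_boss [0.5869 0.0367 0.2263] [0.0023 0.0038 0.0057 0.0033 0.0091 0.0069]
crank_mouth [0.5867 0.0358 0.2141] [0.0044 0.0018 0.0036 0.0048 0.0064 0.0044 0.0082 0.0024]
knob_centre [0.6419 0.0553 0.2579] [0.0167 0.0168 0.0169 0.0261 0.0132 0.0373]
```

Call:
{"method": "move_arm", "body": {
  "series": [
    [[0.034,0,0],[0,0,0],0.6],
    [[0.033,0.0005,0],[0,0,0],0.6],
    [[0,0,0.045],[0,0,0],0.6],
    [[0,0,0.045],[0,0,0],0.6],
    [[0,0,0.006],[0,0,0],0.6]
  ]
}}

```text
t: 19.1
tcp_pos: [0.6436, 0.0716, 0.246]
ee_rot: [[0.857, 0.516, -0.007], [0.516, -0.857, -0.001], [-0.007, -0.003, -1.0]]
force: [-0.4, 0.4, 0.3]
opening: 0.0557
grip_force: 0.0
```

Call:
{"method": "move_arm", "body": {
  "series": [
    [[0,0,0],[0,0,0],0],
    [[0,0,0],[0,0,0],0],
    [[0,0,0],[0,0,0],0],
    [[0,0,0],[0,0,0],0],
    [[0,0,0],[0,0,0],0]
  ]
}}

```text
t: 19.6
tcp_pos: [0.6465, 0.0708, 0.2518]
ee_rot: [[0.857, 0.516, 0.002], [0.516, -0.857, 0.001], [0.002, 0.0, -1.0]]
force: [0.7, 0.3, 1.9]
opening: 0.0223
grip_force: 30.0
```

```bash
python3 - <<'E'
from h import *
go((.585,.035,.25))
E
```

```text
t 19.6 tcp [0.6465 0.0708 0.2518] F [0.7 0.3 1.9] M [-0.06 -0.05  0.03] open 0.0223 grip 30.0 tilt [0.0018 0.0006]
shift [-0.0712 -0.001   0.0016]
ytool heading deg -58.9 q7 -0.656
```

Call:
{"method": "move_arm", "body": {
  "series": [
    [[-0.005,0.023,0],[0,0,0],0],
    [[-0.0122,0.021,0],[0,0,0],0],
    [[-0.0186,0.0156,0],[0,0,0],0],
    [[-0.0228,0.0083,0],[0,0,0],0],
    [[-0.0244,0,0],[0,0,0],0]
  ]
}}

```text
t: 20.1
tcp_pos: [0.6106, -0.0311, 0.2519]
ee_rot: [[0.857, 0.515, 0.003], [0.515, -0.857, 0.001], [0.003, 0.0, -1.0]]
force: [-0.8, 7.1, 6.2]
opening: 0.0226
grip_force: 30.1
```

Call:
{"method": "move_arm", "body": {
  "series": [
    [[0,0,0],[0,0,0],0],
    [[0,0,0],[0,0,0],0]
  ]
}}

```text
t: 20.3
tcp_pos: [0.61, -0.0313, 0.2523]
ee_rot: [[0.858, 0.514, 0.002], [0.514, -0.858, 0.001], [0.002, 0.001, -1.0]]
force: [-0.8, -1.7, 7.0]
opening: 0.0226
grip_force: 30.0
```

```bash
python3 - <<'E'
from h import *
go((.585,.035,.25))
im,K,R,t=cam("top")
for m,z in(("crank_boss",.231),("knob_centre",.258)):
    for d in pinpoint(m,"top"):
        x=atz(d["pixel"],z,K,R,t)
        if np.linalg.norm(x[:2]-[.6,.0])<.1: print(m,round(d["conf"],2),x.round(4))
E
```

```text
t 20.3 tcp [ 0.61   -0.0313  0.2523] F [-0.8 -1.7  7. ] M [-0.04  0.4  -0.01] open 0.0226 grip 30.0 tilt [0.0023 0.0006]
shift [ 0.0127 -0.0697  0.0023]
ytool heading deg -59.1 q7 -0.505
```

Call:
{"method": "move_arm", "body": {
  "series": [
    [[-0.0228,-0.0083,0],[0,0,0],0],
    [[-0.0186,-0.0156,0],[0,0,0],0],
    [[-0.0122,-0.0211,0],[0,0,0],0],
    [[-0.0042,-0.0239,0],[0,0,0],0],
    [[0.0042,-0.0239,0],[0,0,0],0]
  ]
}}

```text
t: 20.95
tcp_pos: [0.5158, 0.0206, 0.252]
ee_rot: [[0.858, 0.513, 0.003], [0.513, -0.858, 0.001], [0.002, 0.001, -1.0]]
force: [5.0, -1.8, 5.0]
opening: 0.0224
grip_force: 30.0
```

Call:
{"method": "move_arm", "body": {
  "series": [
    [[0.0122,-0.0211,0],[0,0,0],0],
    [[0.0186,-0.0156,0],[0,0,0],0],
    [[0.0228,-0.0083,0],[0,0,0],0],
    [[0.0244,0,0],[0,0,0],0],
    [[0.0228,0.0083,0],[0,0,0],0]
  ]
}}

```text
t: 21.45
tcp_pos: [0.5851, 0.1053, 0.252]
ee_rot: [[0.856, 0.517, 0.003], [0.517, -0.856, -0.001], [0.002, 0.002, -1.0]]
force: [-1.0, -9.7, 5.6]
opening: 0.0225
grip_force: 30.0
```

Call:
{"method": "move_arm", "body": {
  "series": [
    [[0.0186,0.0156,0],[0,0,0],0],
    [[0.0122,0.0211,0],[0,0,0],0],
    [[0.0042,0.0239,0],[0,0,0],0],
    [[-0.0042,0.0239,0],[0,0,0],0],
    [[-0.0122,0.0211,0],[0,0,0],0]
  ]
}}

```text
t: 21.95
tcp_pos: [0.6554, 0.024, 0.2517]
ee_rot: [[0.856, 0.517, 0.001], [0.517, -0.856, 0.001], [0.002, 0.0, -1.0]]
force: [-5.2, 2.0, 6.2]
opening: 0.0225
grip_force: 30.0
```

```bash
python3 - <<'E'
from h import *
cam("top");go((.585,.035,.25))
for m in("crank_boss","knob_centre"): print(m,[(np.round(d["pixel"]),round(d["conf"],2)) for d in pinpoint(m,"top")])
E
```

```text
t 22.0 tcp [0.654  0.0183 0.2522] F [-0.3 -3.9  3.5] M [-0.48 -0.04 -0.05] open 0.0225 grip 30.0 tilt [ 0.0012 -0.0019]
shift [-0.0508 -0.0497  0.002 ]
ytool heading deg -59.2 q7 -0.587
crank_boss [(array([292., 183.]), 0.93), (array([459., 189.]), 0.9), (array([446., 275.]), 0.9), (array([388., 292.]), 0.77)]
knob_centre [(array([484., 206.]), 0.73), (array([293., 148.]), 0.72), (array([365., 292.]), 0.56), (array([427., 269.]), 0.54)]
```

Call:
{"method": "move_arm", "body": {
  "series": [
    [[-0.0186,0.0156,0],[0,0,0],0],
    [[-0.0228,0.0083,0],[0,0,0],0],
    [[-0.0244,0,0],[0,0,0],0],
    [[-0.0228,-0.0083,0],[0,0,0],0],
    [[-0.0186,-0.0156,0],[0,0,0],0]
  ]
}}

```text
t: 22.6
tcp_pos: [0.5627, -0.0321, 0.252]
ee_rot: [[0.857, 0.515, 0.004], [0.515, -0.857, -0.0], [0.003, 0.002, -1.0]]
force: [2.0, 2.8, 5.8]
opening: 0.0224
grip_force: 30.0
```

Call:
{"method": "move_arm", "body": {
  "series": [
    [[-0.0122,-0.0211,0],[0,0,0],0],
    [[-0.0042,-0.0239,0],[0,0,0],0],
    [[0.0042,-0.0239,0],[0,0,0],0],
    [[0,0,0],[0,0,0],0],
    [[0,0,0],[0,0,0],0]
  ]
}}

```text
t: 23.1
tcp_pos: [0.5156, 0.024, 0.2512]
ee_rot: [[0.855, 0.518, -0.001], [0.518, -0.855, 0.002], [0.001, -0.002, -1.0]]
force: [-4.6, 1.8, 8.3]
opening: 0.0223
grip_force: 30.0
```

Call:
{"method": "move_arm", "body": {
  "series": [
    [[0.0122,-0.0211,0],[0,0,0],0],
    [[0.0186,-0.0156,0],[0,0,0],0],
    [[0.0228,-0.0083,0],[0,0,0],0],
    [[0,0,0],[0,0,0],0],
    [[0,0,0],[0,0,0],0]
  ]
}}

```text
t: 23.6
tcp_pos: [0.5408, 0.0898, 0.2517]
ee_rot: [[0.855, 0.518, 0.004], [0.518, -0.855, 0.001], [0.003, 0.001, -1.0]]
force: [0.4, 1.7, 7.5]
opening: 0.0227
grip_force: 30.0
```

```bash
python3 - <<'E'
from h import *
go((.585,.035,.25))
E
```

```text
t 23.6 tcp [0.5408 0.0898 0.2517] F [0.4 1.7 7.5] M [-0.03 -0.35  0.02] open 0.0227 grip 30.0 tilt [0.0036 0.0006]
shift [0.0094 0.0698 0.0018]
ytool heading deg -58.8 q7 -0.705
```

Call:
{"method": "move_arm", "body": {
  "series": [
    [[0.0244,0,0],[0,0,0],0],
    [[0.0228,0.0083,0],[0,0,0],0],
    [[0.0186,0.0156,0],[0,0,0],0],
    [[0,0,0],[0,0,0],0],
    [[0,0,0],[0,0,0],0]
  ]
}}

```text
t: 24.1
tcp_pos: [0.6079, 0.1026, 0.251]
ee_rot: [[0.856, 0.517, 0.0], [0.517, -0.856, 0.001], [0.0, -0.001, -1.0]]
force: [-1.6, 1.0, 5.5]
opening: 0.0229
grip_force: 30.0
```

Call:
{"method": "move_arm", "body": {
  "series": [
    [[0.0122,0.0211,0],[0,0,0],0],
    [[0.0042,0.0239,0],[0,0,0],0],
    [[0,0,0],[0,0,0],0],
    [[0,0,0],[0,0,0],0]
  ]
}}

```text
t: 24.5
tcp_pos: [0.6422, 0.0798, 0.2503]
ee_rot: [[0.854, 0.521, -0.007], [0.521, -0.854, 0.011], [-0.0, -0.014, -1.0]]
force: [-11.6, 18.3, 12.3]
opening: 0.0226
grip_force: 30.1
```

```bash
cat >> h.py <<'E'
def tang():
    s=monitor.observe(); Rt=np.array(s["ee_rot"]); p=Rt.T@(np.array(s["tcp_pos"])-[.585,.035,0]); f=Rt.T@np.array(s["force"])
    a=np.arctan2(p[1],p[0]); print("psi",np.degrees(a).round(1),"rad",np.hypot(*p[:2]).round(4),"ftan",-(f[0]*-np.sin(a)+f[1]*np.cos(a)).round(1),"frad",(f[0]*np.cos(a)+f[1]*np.sin(a)).round(1),"F",np.round(s["force"],1),"t",s["t"])
E
python3 -c "
from h import *
tang()"
```

```text
psi -9.4 rad 0.073 ftan 21.6 frad 3.2 F [-11.6  18.3  12.3] t 24.5
```

Call:
{"method": "move_arm", "body": {
  "series": [
    [[0,0,0],[0,0,0],0],
    [[0,0,0],[0,0,0],0],
    [[0,0,0],[0,0,0],0]
  ]
}}

```text
t: 24.8
tcp_pos: [0.642, 0.0799, 0.2504]
ee_rot: [[0.853, 0.521, -0.007], [0.521, -0.853, 0.011], [-0.0, -0.013, -1.0]]
force: [-10.7, 17.8, 12.0]
opening: 0.0226
grip_force: 30.0
```

```bash
python3 -c "
from h import *
tang();go(None)"
```

```text
psi -9.3 rad 0.073 ftan 20.6 frad 3.5 F [-10.7  17.8  12. ] t 24.8
t 24.8 tcp [0.642  0.0799 0.2504] F [-10.7  17.8  12. ] M [ 4.35  2.91 -0.05] open 0.0226 grip 30.0 tilt [-0.007   0.0109]
ytool heading deg -58.6 q7 -0.657
```

Call:
{"method": "move_arm", "body": {
  "series": [
    [[0,-0.008,0],[0,0,0],0],
    [[0,0,0],[0,0,0],0],
    [[0,0,0],[0,0,0],0.6],
    [[0,0,0],[0,0,0],0.6],
    [[0,0,0],[0,0,0],0.6]
  ]
}}

```text
t: 25.3
tcp_pos: [0.6407, 0.0786, 0.2506]
ee_rot: [[0.856, 0.516, 0.0], [0.516, -0.856, -0.0], [0.0, 0.0, -1.0]]
force: [0.2, -0.5, -0.5]
opening: 0.0418
grip_force: 0.1
```

Call:
{"method": "move_arm", "body": {
  "series": [
    [[0,0,-0.03],[0,0,0],0.6],
    [[-0.025,0,-0.035],[0,0,0],0.6],
    [[-0.04,0,-0.02],[0,0,0],0.6],
    [[0,0.005,0],[0,0,0],0.6],
    [[0,0,0],[0,0,0],0.6]
  ]
}}

```text
t: 25.8
tcp_pos: [0.5877, 0.0395, 0.3365]
ee_rot: [[0.857, 0.515, 0.002], [0.515, -0.857, 0.001], [0.002, 0.0, -1.0]]
force: [0.3, 0.4, -0.6]
opening: 0.0557
grip_force: 0.0
```

```bash
python3 - <<'E'
from h import *
go((.585,.035,.224))
for n in("wrist","top"):
  for i in range(3):
    im,K,R,t=cam(n)
    for m,z in(("crank_boss",.231),("crank_mouth",.214),("knob_centre",.258)):
        for d in pinpoint(m,n):
            x=atz(d["pixel"],z,K,R,t)
            if np.linalg.norm(x[:2]-[.61,.05])<.07: print(n,m,np.round(d["pixel"]),round(d["conf"],2),x.round(4))
cv2.imwrite("pics/tight.png",cam("wrist")[0][:,:,::-1])
go(None)
E
```

```text
t 25.8 tcp [0.5877 0.0395 0.3365] F [ 0.3  0.4 -0.6] M [-0.06  0.11  0.  ] open 0.0557 grip 0.0 tilt [0.0019 0.0009]
shift [-0.0049  0.0024  0.1125]
ytool heading deg -59.0 q7 -0.701
wrist crank_boss [322. 198.] 0.75 [0.5873 0.0355 0.231 ]
wrist crank_mouth [324. 196.] 0.81 [0.5859 0.0322 0.214 ]
wrist knob_centre [290. 111.] 0.65 [0.6337 0.0885 0.258 ]
wrist crank_boss [322. 199.] 0.81 [0.5869 0.0362 0.231 ]
wrist crank_mouth [324. 199.] 0.75 [0.5841 0.0329 0.214 ]
wrist knob_centre [293. 112.] 0.69 [0.6345 0.0877 0.258 ]
wrist crank_boss [325. 200.] 0.63 [0.5874 0.0337 0.231 ]
wrist crank_mouth [323. 199.] 0.67 [0.583  0.0326 0.214 ]
wrist knob_centre [294. 114.] 0.77 [0.6331 0.0856 0.258 ]
top crank_boss [292. 182.] 0.54 [0.5852 0.035  0.231 ]
top crank_mouth [292. 185.] 0.61 [0.5817 0.0338 0.214 ]
top crank_boss [293. 178.] 0.63 [0.5945 0.0307 0.231 ]
top crank_mouth [291. 185.] 0.49 [0.5832 0.0373 0.214 ]
top crank_boss [294. 181.] 0.68 [0.5874 0.0301 0.231 ]
top crank_mouth [294. 183.] 0.49 [0.5866 0.0311 0.214 ]
t 27.05 tcp [0.5876 0.0403 0.3357] F [-0.3 -0.3 -0.5] M [-0.05  0.17 -0.02] open 0.0555 grip 0.0 tilt [0.0001 0.    ]
ytool heading deg -59.0 q7 -0.701
```

Call:
{"method": "move_arm", "body": {
  "series": [
    [[-0.005,0.004,0],[0,0,-0.105],0.6],
    [[0,0,0],[0,0,-0.105],0.6],
    [[0,0,0],[0,0,0],0.6],
    [[0,0,0.03],[0,0,0],0.6],
    [[0,0,0],[0,0,0],0.6]
  ]
}}

```text
t: 27.55
tcp_pos: [0.5839, 0.0349, 0.3033]
ee_rot: [[0.732, 0.681, -0.004], [0.681, -0.732, -0.0], [-0.003, -0.003, -1.0]]
force: [-0.3, -0.3, -0.8]
opening: 0.0558
grip_force: 0.0
```

```bash
python3 - <<'E'
from h import *
cam("scene");go((.585,.0345,.222),-46)
for i in range(2):
    im,K,R,t=cam("wrist")
    for m,z in(("crank_boss",.231),("crank_mouth",.214),("knob_centre",.258)):
        for d in pinpoint(m,"wrist"):
            x=atz(d["pixel"],z,K,R,t)
            if np.linalg.norm(x[:2]-[.61,.05])<.07: print(m,np.round(d["pixel"]),round(d["conf"],2),x.round(4))
E
```

```text
t 27.6 tcp [0.5846 0.0345 0.3047] F [ 0.1 -0.7 -0.1] M [-0.04  0.14 -0.02] open 0.0559 grip 0.0 tilt [-0.0028 -0.0005]
shift [0.0005 0.0004 0.0827]
ytool heading deg -47.1 q7 -0.499
turn z -0.0184
crank_boss [318. 203.] 0.76 [0.586 0.036 0.231]
crank_mouth [320. 201.] 0.62 [0.5847 0.0328 0.214 ]
knob_centre [310.  98.] 0.6 [0.6342 0.087  0.258 ]
crank_boss [318. 203.] 0.55 [0.587 0.035 0.231]
crank_mouth [319. 203.] 0.69 [0.5845 0.0313 0.214 ]
knob_centre [308.  98.] 0.67 [0.6351 0.0873 0.258 ]
knob_centre [317. 207.] 0.43 [0.5907 0.0387 0.258 ]
knob_centre [318. 201.] 0.35 [0.5938 0.0413 0.258 ]
```

Call:
{"method": "move_arm", "body": {
  "series": [
    [[0.0005,0.0004,0.04],[0,0,-0.02],0.6],
    [[0,0,0.035],[0,0,0],0.6],
    [[0,0,0.006],[0,0,0],0.6],
    [[0,0,0],[0,0,0],0.6],
    [[0,0,0],[0,0,0],0]
  ]
}}

```text
t: 28.5
tcp_pos: [0.5869, 0.0339, 0.2261]
ee_rot: [[0.717, 0.697, 0.002], [0.697, -0.717, -0.0], [0.001, 0.001, -1.0]]
force: [0.1, -0.5, 0.4]
opening: 0.0511
grip_force: 0.0
```

Call:
{"method": "move_arm", "body": {
  "series": [
    [[0,0,0],[0,0,0],0],
    [[0,0,0],[0,0,0],0],
    [[0,0,0],[0,0,0],0],
    [[0,0,0],[0,0,0],0]
  ]
}}

```text
t: 28.9
tcp_pos: [0.5861, 0.0348, 0.2257]
ee_rot: [[0.716, 0.698, 0.001], [0.698, -0.716, 0.001], [0.001, -0.0, -1.0]]
force: [-3.5, 1.8, 6.7]
opening: 0.032
grip_force: 29.7
```

Call:
{"method": "move_arm", "body": {
  "series": [
    [[0,0,-0.005],[0,0,0],0],
    [[0,0,-0.01],[0,0,0],0],
    [[0,0,-0.01],[0,0,0],0],
    [[0,0,-0.02],[0,0,0],0],
    [[0,0,-0.03],[0,0,0],0]
  ]
}}

```text
t: 29.4
tcp_pos: [0.5846, 0.034, 0.2999]
ee_rot: [[0.717, 0.697, -0.003], [0.697, -0.717, -0.001], [-0.003, -0.002, -1.0]]
force: [0.1, 0.3, -4.6]
opening: 0.0322
grip_force: 29.7
```

```bash
python3 - <<'E'
from h import *
cam("scene");go(None)
E
```

```text
t 29.45 tcp [0.5872 0.033  0.3052] F [ 3.  -0.8 -0. ] M [-0.29 -0.09 -0.06] open 0.0321 grip 29.6 tilt [0.0038 0.0001]
ytool heading deg -45.9 q7 -0.478
```

Call:
{"method": "move_arm", "body": {
  "series": [
    [[-0.038,0.0215,0],[0,0,0],0],
    [[-0.038,0.0215,0],[0,0,0],0],
    [[-0.038,0.0215,0],[0,0,0],0],
    [[-0.038,0.0215,0],[0,0,0],0],
    [[-0.038,0.0215,0],[0,0,0],0]
  ]
}}

```text
t: 29.95
tcp_pos: [0.5236, -0.177, 0.3001]
ee_rot: [[0.717, 0.697, 0.0], [0.697, -0.717, 0.0], [0.0, -0.0, -1.0]]
force: [-0.2, -1.1, -4.7]
opening: 0.0325
grip_force: 29.7
```

Call:
{"method": "move_arm", "body": {
  "series": [
    [[-0.038,0.0215,0],[0,0,0],0],
    [[-0.038,0.0215,0.01],[0,0,0],0],
    [[-0.038,0.0215,0.02],[0,0,0],0],
    [[0,0,0.045],[0,0,0],0],
    [[0,0,0.045],[0,0,0],0]
  ]
}}

```text
t: 30.45
tcp_pos: [0.4874, -0.3032, 0.1795]
ee_rot: [[0.719, 0.695, 0.002], [0.695, -0.719, -0.001], [0.0, 0.002, -1.0]]
force: [1.2, 0.9, -4.6]
opening: 0.0318
grip_force: 29.7
```

Call:
{"method": "move_arm", "body": {
  "series": [
    [[0,0,0.045],[0,0,0],0],
    [[0,0,0.045],[0,0,0],0],
    [[0,0,0.04],[0,0,0],0],
    [[0,0,0.02],[0,0,0],0],
    [[0,0,0],[0,0,0],0]
  ]
}}

```text
t: 30.95
tcp_pos: [0.4866, -0.3006, 0.0275]
ee_rot: [[0.717, 0.697, -0.004], [0.697, -0.717, 0.002], [-0.001, -0.004, -1.0]]
force: [-0.9, -0.3, -4.0]
opening: 0.0325
grip_force: 29.6
```

```bash
python3 - <<'E'
from h import *
cam("scene");cam("top");go((.486,-.301,.012))
for m in("crank_boss","knob_centre"): print(m,[(np.round(d["pixel"]),round(d["conf"],2)) for d in pinpoint(m,"top")])
E
```

```text
t 31.05 tcp [ 0.4881 -0.3017  0.0303] F [ 0.3 -1.  -4. ] M [-0.13  0.16  0.02] open 0.0321 grip 29.6 tilt [-0.     -0.0004]
shift [-0.001  -0.002   0.0183]
ytool heading deg -45.8 q7 0.442
crank_boss [(array([447., 271.]), 0.87)]
knob_centre [(array([428., 269.]), 0.71), (array([292., 186.]), 0.68), (array([482., 207.]), 0.46)]
```

Call:
{"method": "move_arm", "body": {
  "series": [
    [[0,0,0.01],[0,0,0],0],
    [[0,0,0.005],[0,0,0],0],
    [[0,0,0.002],[0,0,0],0],
    [[0,0,0],[0,0,0],0]
  ]
}}

```text
t: 31.55
tcp_pos: [0.488, -0.3009, 0.0124]
ee_rot: [[0.717, 0.697, -0.0], [0.697, -0.717, 0.0], [-0.0, -0.0, -1.0]]
force: [-0.5, 0.3, -4.3]
opening: 0.0323
grip_force: 29.6
```

Call:
{"method": "move_arm", "body": {
  "series": [
    [[0,0,0.001],[0,0,0],0],
    [[0,0,0.001],[0,0,0],0],
    [[0,0,0],[0,0,0],0]
  ]
}}

```text
t: 31.85
tcp_pos: [0.488, -0.3012, 0.0108]
ee_rot: [[0.717, 0.697, 0.0], [0.697, -0.717, -0.0], [0.0, 0.0, -1.0]]
force: [-0.4, -1.3, -0.4]
opening: 0.032
grip_force: 29.6
```

Call:
{"method": "move_arm", "body": {
  "series": [
    [[0,0,0],[0,0,0],0.6],
    [[0,0,0],[0,0,0],0.6],
    [[0,0,0],[0,0,0],0.6],
    [[0,0,-0.02],[0,0,0],0.6],
    [[0,0,-0.045],[0,0,0],0.6]
  ]
}}

```text
t: 32.35
tcp_pos: [0.4868, -0.3002, 0.0741]
ee_rot: [[0.717, 0.697, -0.004], [0.697, -0.717, 0.002], [-0.002, -0.005, -1.0]]
force: [0.7, 0.8, -0.1]
opening: 0.0556
grip_force: 0.0
```

Call:
{"method": "move_arm", "body": {
  "series": [
    [[0,0,-0.045],[0,0,0],0.6],
    [[0,0,-0.045],[0,0,0],0.6],
    [[0,0,-0.045],[0,0,0],0.6],
    [[0,0,0],[0,0,0],0],
    [[0,0,0],[0,0,0],0]
  ]
}}

```text
t: 32.85
tcp_pos: [0.4887, -0.3007, 0.2116]
ee_rot: [[0.716, 0.698, 0.002], [0.698, -0.716, -0.0], [0.002, 0.002, -1.0]]
force: [-0.4, 0.3, -0.2]
opening: 0.0445
grip_force: 0.0
```

```bash
python3 - <<'E'
from h import *
im,K,R,t=cam("wrist")
for m,z in(("crank_boss",.017),("crank_mouth",0),("knob_centre",.044)):
    for d in pinpoint(m,"wrist")[:3]: print(m,np.round(d["pixel"]),round(d["conf"],2),atz(d["pixel"],z,K,R,t).round(4))
a=im[40:240,220:480]
im,K,R,t=cam("top"); b=im[140:240,225:355]
cv2.imwrite("pics/chk.png",np.hstack([cv2.resize(a,(390,300)),cv2.resize(b,(390,300),interpolation=cv2.INTER_CUBIC)])[:,:,::-1])
go((.616,.1885,.33),-11.3)
plan((.616,.1885,.33),-.605,13)
E
```

```text
crank_boss [290. 289.] 0.93 [ 0.3732 -0.3706  0.017 ]
crank_boss [158. 212.] 0.93 [ 0.3409 -0.2094  0.017 ]
crank_boss [467. 179.] 0.68 [ 0.5918 -0.4149  0.017 ]
crank_mouth [163. 209.] 0.84 [ 0.3389 -0.2087  0.    ]
crank_mouth [318. 173.] 0.66 [ 0.4868 -0.3031  0.    ]
crank_mouth [464. 174.] 0.6 [ 0.5952 -0.4165  0.    ]
knob_centre [481. 252.] 0.82 [ 0.5495 -0.4705  0.044 ]
knob_centre [252. 242.] 0.81 [ 0.3966 -0.2988  0.044 ]
knob_centre [ 80. 173.] 0.76 [ 0.3357 -0.1363  0.044 ]
t 33.1 tcp [ 0.4876 -0.3006  0.2095] F [ 0.1 -0.6 -0.3] M [-0.06  0.13  0.01] open 0.0239 grip 0.0 tilt [-0.0019  0.0008]
shift [ 0.433  -0.2613 -0.1204]
ytool heading deg -45.8 q7 0.219
turn z -0.6019
step 0.04 rad -0.046538461538461535
[0.0333, -0.0201, -0.0093]
[0.0342, -0.0185, -0.0093]
[0.035, -0.0169, -0.0093]
[0.0358, -0.0153, -0.0093]
[0.0365, -0.0136, -0.0093]
[0.037, -0.0119, -0.0093]
[0.0376, -0.0101, -0.0093]
[0.038, -0.0084, -0.0093]
[0.0383, -0.0066, -0.0093]
[0.0386, -0.0048, -0.0093]
[0.0388, -0.003, -0.0093]
[0.0389, -0.0012, -0.0093]
[0.0389, 0.0006, -0.0093]
```

View pics/chk.png

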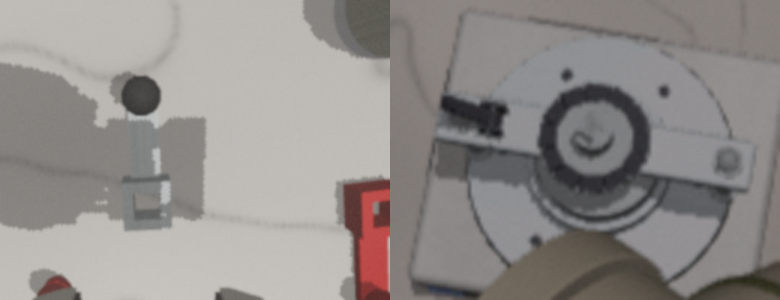

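The crank lies flat on the bench, knob up (left half, boss at (147,200), knob at (141,95)). The drive is bare and the pawl is still thrown back (right half, (475,110)). Next is the pawl, so I'll rise first and then cross over.

Call:
{"method": "move_arm", "body": {
  "series": [
    [[0.02,-0.015,-0.04],[0,0,-0.047],0],
    [[0.025,-0.017,-0.035],[0,0,-0.047],0],
    [[0.033,-0.017,-0.03],[0,0,-0.047],0],
    [[0.036,-0.016,-0.015],[0,0,-0.047],0],
    [[0.038,-0.015,0],[0,0,-0.047],0]
  ]
}}

```text
t: 33.6
tcp_pos: [0.5248, -0.1316, 0.3322]
ee_rot: [[0.534, 0.846, 0.003], [0.846, -0.534, -0.0], [0.001, 0.002, -1.0]]
force: [0.8, -0.5, -0.9]
opening: 0.0007
grip_force: 0.0
```

Call:
{"method": "move_arm", "body": {
  "series": [
    [[0.038,-0.013,0],[0,0,-0.047],0],
    [[0.038,-0.011,0],[0,0,-0.047],0],
    [[0.038,-0.009,0],[0,0,-0.047],0],
    [[0.038,-0.007,0],[0,0,-0.047],0],
    [[0.038,-0.005,0],[0,0,-0.047],0]
  ]
}}

```text
t: 34.1
tcp_pos: [0.5701, 0.0595, 0.3298]
ee_rot: [[0.321, 0.947, -0.001], [0.947, -0.321, -0.0], [-0.001, -0.001, -1.0]]
force: [1.0, -0.2, -0.6]
opening: 0.0008
grip_force: 0.0
```

Call:
{"method": "move_arm", "body": {
  "series": [
    [[0.038,-0.003,0],[0,0,-0.047],0],
    [[0.038,-0.001,0],[0,0,-0.047],0],
    [[0.038,0,0],[0,0,-0.04],0],
    [[0,0,0],[0,0,0],0],
    [[0,0,0],[0,0,0],0]
  ]
}}

```text
t: 34.6
tcp_pos: [0.5978, 0.169, 0.3294]
ee_rot: [[0.193, 0.981, -0.002], [0.981, -0.193, -0.002], [-0.002, -0.001, -1.0]]
force: [-0.8, -1.1, 0.3]
opening: 0.0004
grip_force: 0.0
```

```bash
python3 - <<'E'
from h import *
cam("top");go((.616,.1885,.216),-11.3)
E
```

```text
t 34.65 tcp [0.5978 0.1677 0.3298] F [-0.2 -0.5  0. ] M [-0.04  0.05 -0.01] open 0.0004 grip 0.0 tilt [-0.0012 -0.0014]
shift [0.0241 0.0139 0.1137]
ytool heading deg -11.2 q7 -0.208
turn z 0.0012
```

Call:
{"method": "move_arm", "body": {
  "series": [
    [[0.032,0.014,0],[0,0,0],0],
    [[0,0,0.04],[0,0,0],0],
    [[0,0,0.04],[0,0,0],0],
    [[0,0,0.034],[0,0,0],0],
    [[0,0,0],[0,0,0],0]
  ]
}}

```text
t: 35.15
tcp_pos: [0.6155, 0.1952, 0.2127]
ee_rot: [[0.196, 0.981, -0.007], [0.981, -0.196, -0.003], [-0.004, -0.006, -1.0]]
force: [-0.8, -0.7, -0.1]
opening: 0.0004
grip_force: 0.0
```

Call:
{"method": "move_arm", "body": {
  "series": [
    [[-0.02,0,0],[0,0,0],0],
    [[-0.015,0,0],[0,0,0],0],
    [[-0.012,0,0],[0,0,0],0],
    [[-0.012,0,0],[0,0,0],0],
    [[0,0,0],[0,0,0],0]
  ]
}}

```text
t: 35.65
tcp_pos: [0.6069, 0.1358, 0.2189]
ee_rot: [[0.198, 0.98, 0.003], [0.98, -0.198, 0.0], [0.001, 0.002, -1.0]]
force: [0.8, -0.7, -0.6]
opening: 0.0002
grip_force: 0.0
```

```bash
python3 - <<'E'
from h import *
cam("top");go((.600,.110,.216),-11.3)
for n in("scene","wrist"):
    cam(n)
    for m in("pawl_tip","pawl_pin"): print(n,m,[(np.round(d["pixel"]),round(d["conf"],2)) for d in pinpoint(m,n)][:2])
E
```

```text
t 35.7 tcp [0.6069 0.137  0.2183] F [0.6 0.2 0.6] M [-0.06  0.07 -0.04] open 0.0004 grip 0.0 tilt [0.0019 0.0004]
shift [-0.0279 -0.0014  0.0023]
ytool heading deg -11.4 q7 -0.069
turn z -0.001
scene pawl_tip [(array([373., 167.]), 0.49)]
scene pawl_pin [(array([369., 184.]), 0.61), (array([334., 209.]), 0.6)]
wrist pawl_tip []
wrist pawl_pin [(array([321., 271.]), 0.78)]
```

Pawl tip rising (moved from (386,172) to (373,167)). I'll keep pushing over the top.

Call:
{"method": "move_arm", "body": {
  "series": [
    [[-0.01,0,0],[0,0,0],0],
    [[-0.01,0,0],[0,0,0],0],
    [[-0.01,0,0],[0,0,0],0],
    [[-0.005,0,0],[0,0,0],0],
    [[0,0,0],[0,0,0],0]
  ]
}}

```text
t: 36.5
tcp_pos: [0.5997, 0.1036, 0.2168]
ee_rot: [[0.196, 0.981, 0.0], [0.981, -0.196, -0.0], [-0.0, 0.0, -1.0]]
force: [0.2, 0.4, 0.7]
opening: 0.0003
grip_force: 0.0
```

Call:
{"method": "move_arm", "body": {
  "series": [
    [[0,0,0],[0,0,0],0],
    [[0,0,0],[0,0,0],0],
    [[0.02,0,-0.03],[0,0,0],0],
    [[0.02,0,-0.045],[0,0,0],0],
    [[0.04,0,-0.03],[0,0,0],0]
  ]
}}

```text
t: 37.0
tcp_pos: [0.616, 0.1815, 0.3248]
ee_rot: [[0.198, 0.98, 0.002], [0.98, -0.198, -0.001], [-0.0, 0.002, -1.0]]
force: [0.5, 0.4, 0.2]
opening: 0.0005
grip_force: 0.0
```

```bash
python3 - <<'E'
from h import *
go(None); P={}
ims=[]
for n in("scene","top"):
  for i in range(2):
    im,K,R,t=cam(n)
    for m in("pawl_tip","pawl_pin"):
        L=pinpoint(m,n)[:2]; print(n,m,[(np.round(d["pixel"]),round(d["conf"],2)) for d in L])
  ims.append(cv2.resize(im[140:220,300:404] if n=="scene" else im[140:220,230:334],(390,300),interpolation=cv2.INTER_CUBIC))
  print("exp tip dropped",proj((.592,.070,.193),K,R,t),"pin",proj((.601,.115,.198),K,R,t))
cv2.imwrite("pics/pawl.png",np.hstack(ims)[:,:,::-1])
E
```

```text
t 37.0 tcp [0.616  0.1815 0.3248] F [0.5 0.4 0.2] M [-0.04  0.02 -0.06] open 0.0005 grip 0.0 tilt [ 0.0022 -0.0006]
ytool heading deg -11.4 q7 -0.213
scene pawl_tip [(array([352., 182.]), 0.42)]
scene pawl_pin [(array([196., 300.]), 0.69), (array([367., 183.]), 0.65)]
scene pawl_tip [(array([350., 186.]), 0.47)]
scene pawl_pin [(array([367., 181.]), 0.87)]
exp tip dropped [348.56661604 185.10555467] pin [367.68457049 182.54894949]
top pawl_tip [(array([276., 179.]), 0.53)]
top pawl_pin [(array([258., 178.]), 0.89)]
top pawl_tip [(array([274., 182.]), 0.53)]
top pawl_pin [(array([260., 179.]), 0.77), (array([293., 191.]), 0.54)]
exp tip dropped [277.59268551 183.29745186] pin [258.37347699 179.64330716]
```

View pics/pawl.png

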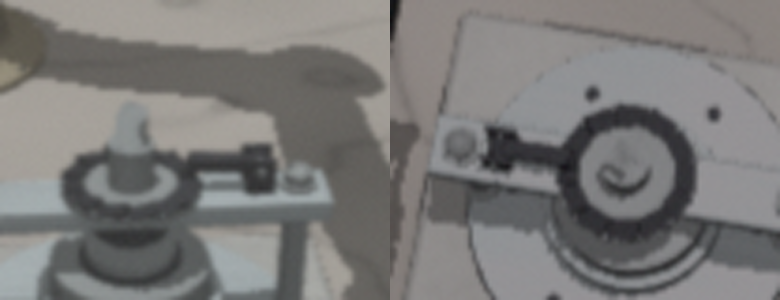

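The pawl lies level on the toothed wheel (scene half, (190–270,165)), the drive is bare, and the robot is clear of everything. I'm handing the job in.

```bash
python3 -c "
from h import *
print(sign_off())"
```

```text
the job is handed in; nothing more can be done
None
```

I handed the job in at about 37 s; no verdict came back. The crank was fitted and wound to about 20 N across the knob. It now lies flat on the bench, knob up, and the pawl is down on the toothed wheel. I judged the pad tight from that winding force, because the pad force itself can't be read directly. I did not re-measure the glassware and bottle, but the arm stayed well clear of them.

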